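Push out old watch crystals and tip them into the glass-waste bin

TASK

Some of the watch cases still hold an old crystal: let each of these down over the push-out post so that the crystal is pushed up, gather the crystals in the scrap cup, and lay every case, emptied or found empty, flat and right way up in the tray. With all the crystals together in the cup, press the glass bin's flap open with the lip of the cup, not with the gripper, tip them all in, draw the cup out so that the flap shuts, and stand the cup back on its mat, all of it on the mat. Leave the loupe, the oil pot and the movement holder where they stand.

Things in the scene. Friction and masses are not known exactly. Their poses are not given: they have to be found in the camera images.
- pusher: fixed push-out post: steel foot 70 mm across and 7 mm high, on it a pedestal 40 mm across, flat top 18 mm above the bench, and on that a white nylon post 23 mm across, top at 33.5 mm. Origin on the bench under its axis. A case let down over the post rests on the pedestal (case origin 18 mm up), its crystal then standing 6.5 mm proud of the rim, 1.5 mm still inside
- mat: thin black rubber mat, 240 (x) by 110 (y) by 2 mm, fixed; origin at the centre of its underside. The scrap cup stands on it, lip towards the mat's +x
- cup: open polished steel pouring cup, 51 mm wide (46 inside), slippery (friction 0.3). Origin on its underside; x points to the lip, z up. Flat floor 3 mm thick from x = -45 to 35 mm, then a ramp rising 15 degrees to the open lip (no front wall) at x = 78. Side walls 30 mm high at the back, 36 mm up by the lip; back wall 28 mm, outer face at x = -47.5. A handle bar runs back from it to x = -110. 180 g
- cup_grip (a point): middle of the scrap cup's straight handle bar (14 mm wide in y, z = 18 to 36 mm, x = -47.5 to -110), at x = -78.5, z = 27 mm of the cup
- cup_lip (a point): middle of the lip's edge, underside of the ramp, at x = 78.5, z = 11.6 mm of the cup
- bin: fixed white sheet-steel glass-waste bin, 150 deep (x) by 140 wide (y) by 140 mm high, walls 4 mm, closed but for the flap. Origin at the centre of its underside; front looks to its -x. The front is upright to 70 mm, then slopes back at 45 degrees from (x = -75, z = 70) to (x = -5, z = 140 mm); the flap's opening lies in this slope
- bin_slot (a point): middle of the opening in the bin's sloping face (bin x = -39, z = 106 mm). The opening is 100 mm wide (y) and runs from 15 to 87 mm up the slope
- flap (a joint): one-way steel flap of the bin, 96 mm wide, 70 mm long, 3 mm thick, hinged along the upper edge of the opening, pushed inward (down and into the bin) only. 0 = shut flush with the face, grows to 1.35 rad as it swings in; a weak spring (about 0.2 N at its lower edge, 1 N well open) shuts it again
- tray: fixed shallow wooden tray for emptied cases, 140 (x) by 270 (y) mm, floor 4 mm thick, walls 4 mm thick and 12 mm high; origin at the centre of its underside
- case1: steel watch case, back and movement out: round, 48 mm across, 17 mm high; lugs stick out to 31.5 mm from its axis along +y and -y, so grip it across its x (48 mm). Origin on its axis at its underside, z up. Recess in its top 35.5 mm across, 8 mm deep, for the crystal; below it a through hole 29 mm across. 90 g. Some cases are already empty
- crystal1: old thick watch crystal, a glass disc 34 mm across and 8 mm thick with a black gasket line round it, 20 g; origin at the centre of its underside. It lies flush in the recess of a case (9 mm above the case's underside), too tight to be gripped until pushed up from below. May be absent
- case2: steel watch case, back and movement out: round, 48 mm across, 17 mm high; lugs stick out to 31.5 mm from its axis along +y and -y, so grip it across its x (48 mm). Origin on its axis at its underside, z up. Recess in its top 35.5 mm across, 8 mm deep, for the crystal; below it a through hole 29 mm across. 90 g. Some cases are already empty
- crystal2: old thick watch crystal, a glass disc 34 mm across and 8 mm thick with a black gasket line round it, 20 g; origin at the centre of its underside. It lies flush in the recess of a case (9 mm above the case's underside), too tight to be gripped until pushed up from below. May be absent
- case3: steel watch case, back and movement out: round, 48 mm across, 17 mm high; lugs stick out to 31.5 mm from its axis along +y and -y, so grip it across its x (48 mm). Origin on its axis at its underside, z up. Recess in its top 35.5 mm across, 8 mm deep, for the crystal; below it a through hole 29 mm across. 90 g. Some cases are already empty
- crystal3: old thick watch crystal, a glass disc 34 mm across and 8 mm thick with a black gasket line round it, 20 g; origin at the centre of its underside. It lies flush in the recess of a case (9 mm above the case's underside), too tight to be gripped until pushed up from below. May be absent
- loupe: black eye loupe, 38 mm across, 34 mm high; a bystander, not to be disturbed; origin at its underside
- holder: brass movement holder, 40 mm across, 21 mm high; a bystander, not to be disturbed; origin at its underside
- oilpot: white oil pot, 44 mm across, 22 mm high; a bystander, not to be disturbed; origin at its underside
There are look-alikes about, which are no part of the job. Leave any red look-alike of the crystal3 alone.

How it is judged:
On the way, in this order (a step that is already met when the one before it is completed fails the run):
1. an old crystal has been pushed up by the post and stands proud of its case (((contact force between crystal1 and pusher above 0.05 N and z of crystal1 in the frame of case1 above 0.013 m and horizontal distance between crystal1 and case1 below 0.006 m) or (contact force between crystal2 and pusher above 0.05 N and z of crystal2 in the frame of case2 above 0.013 m and horizontal distance between crystal2 and case2 below 0.006 m) or (contact force between crystal3 and pusher above 0.05 N and z of crystal3 in the frame of case3 above 0.013 m and horizontal distance between crystal3 and case3 below 0.006 m))), for 0.2 s.
2. all the old crystals lie together in the scrap cup (x of crystal1 in the frame of cup between -0.05 and 0.08 m and y of crystal1 in the frame of cup between -0.026 and 0.026 m and z of crystal1 in the frame of cup between -0.002 and 0.04 m and x of crystal2 in the frame of cup between -0.05 and 0.08 m and y of crystal2 in the frame of cup between -0.026 and 0.026 m and z of crystal2 in the frame of cup between -0.002 and 0.04 m and x of crystal3 in the frame of cup between -0.05 and 0.08 m and y of crystal3 in the frame of cup between -0.026 and 0.026 m and z of crystal3 in the frame of cup between -0.002 and 0.04 m and angle between cup's own z axis and vertical below 0.3 rad), for 0.3 s.
3. the cup itself presses the bin's flap well open (0.5 rad) (value of joint flap above 0.5 rad and contact force between cup and flap above 0.03 N), for 0.2 s.
At the end, for the whole second after the job is handed in: Every old crystal lies in the bin and the flap is shut (under 0.1 rad); all three cases lie flat and at rest on the tray floor, right way up (within 0.1 rad); the cup stands upright (within 0.06 rad), wholly over the mat (to about 3 mm) (x of crystal1 in the frame of bin between -0.075 and 0.075 m and y of crystal1 in the frame of bin between -0.07 and 0.07 m and z of crystal1 in the frame of bin between 0 and 0.065 m and x of crystal2 in the frame of bin between -0.075 and 0.075 m and y of crystal2 in the frame of bin between -0.07 and 0.07 m and z of crystal2 in the frame of bin between 0 and 0.065 m and x of crystal3 in the frame of bin between -0.075 and 0.075 m and y of crystal3 in the frame of bin between -0.07 and 0.07 m and z of crystal3 in the frame of bin between 0 and 0.065 m and value of joint flap below 0.1 rad and x of case1 in the frame of tray between -0.066 and 0.066 m and y of case1 in the frame of tray between -0.131 and 0.131 m and z of case1 in the frame of tray between 0.002 and 0.007 m and angle between each of case1, case2, case3's own z axis and vertical below 0.1 rad and linear speed of each of case1, case2, case3, cup below 0.02 m/s and x of case2 in the frame of tray between -0.066 and 0.066 m and y of case2 in the frame of tray between -0.131 and 0.131 m and z of case2 in the frame of tray between 0.002 and 0.007 m and x of case3 in the frame of tray between -0.066 and 0.066 m and y of case3 in the frame of tray between -0.131 and 0.131 m and z of case3 in the frame of tray between 0.002 and 0.007 m and angle between cup's own z axis and vertical below 0.06 rad and z of cup in the frame of mat between 0 and 0.005 m and x of cup_grip in the frame of mat between -0.092 and 0.092 m and y of cup_grip in the frame of mat between -0.05 and 0.05 m and x of cup_lip in the frame of mat between -0.122 and 0.122 m and y of cup_lip in the frame of mat between -0.032 and 0.032 m); the robot touches nothing.
It fails at once if the gripper or arm pushes on the bin's flap (over 1 N) (contact force between any of the fingers, the arm and flap above 1 N).
It fails at once if a bystander is shifted by more than 30 mm (distance of any of loupe, holder, oilpot from where it was at the start of the episode above 0.03 m).
Of crystal1, crystal2, crystal3 only 2 to 3 are there at a start; the rules pass over those that are not, and their reading is None.
At some moment in a run one of case1, case2, case3, cup may be knocked a few centimetres aside while the robot is not near it.
It also fails if it takes over 210 s, if anything falls off the work surface, if the arm or the gripper's body presses on something with over 40 N, if the wrist force passes 120 N, or if a joint passes its speed limit or range.

ROBOT

A 6-joint arm with a two-finger parallel gripper is mounted at the origin on the work surface. World frame = base frame: x ahead of the robot, y to its left, z up, the work surface at z = 0. Lengths are in m, angles in rad, forces in N, time in s.
With the tool pointing down it reaches from about 0.25 to 0.85 m from the base axis. Payload 12.5 kg.
Tool frame: the origin (TCP) lies midway between the tips of the shut fingers; the grasp point (between the pads) lies 19 mm behind it; z points along the fingers, y is the line along which they close (so a half turn about z gives the same grasp; the last joint's range is limited). The gripper opens to 93 mm and grips with 3 to 60 N. Pads are 15 mm wide; open, the fingers measure 128 mm over their backs; the gripper's body (75 mm by 188 mm) begins 65 mm behind the grasp point.
Start: joints at [1.015, 0.351, 1.652, -0, 1.139, -0.085], TCP at [0.249, 0.49, 0.219] pointing down, gripper open.
Joint ranges: [-2.75, 2.75], [-0.79, 2.1], [0.01, 2.65], [-1.57, 4.71], [0.07, 3.14], [-2.87, 2.87]. Speed limits (rad/s): [2.22, 2.22, 2.79, 3.14, 3.14, 3.14].

INTERFACE

Orientations are given as a unit quaternion [w, x, y, z].
In Python, from plant import arm gives the robot as it stands.
- The arm moves only by the tool servo_tool, never from a script. Its argument "motion" is a list of rows, each a list of 3 entries, a list of its own where there are three numbers: the turn, a rotation vector about the tool's x, y, z in degrees, then the shift along the tool's x, y, z in mm, then the opening, from 0 (shut) to 1 (fully open). A call has 1 to 8 rows; each row shifts and turns the commanded pose from where the row before left it, along the tool's axes as they then stand; what a row does not reach is not made up. A row lasts 1/12 s, in which the tool goes at most 41.7 mm and 7.16 degrees, less where a joint would pass 70% of its speed; a pose out of reach is approached as far as the arm can. A call with a gripper value outside its range is refused whole. The fingers move at their own pace and stop on an object; "squeeze" is the grip in N (left out, the last holds). Time passes only in rows, so rows that do not move let the fingers close. It gives the time, the measured TCP pose, the force, the opening and the grip force at its end, in the units of the state.
- arm.read_state(): the state, without advancing time (a new reading comes with each control period).
- arm.camera(name): name is "scene" or "side" or "wrist"; returns a dict with "pixels" (420x560x3 uint8, red, green, blue), "range_z" (420x560 float32, m along the optical axis (not along the pixel's ray), 0 where there is no reading), "fx", "fy", "cx", "cy" (pixels), "cam_to_world" (4x4, takes a point from camera to world coordinates); the wrist camera has in their place "hand_eye" (4x4, takes a point from camera to tool coordinates, whose origin is the TCP and whose axes are the flange's). Camera axes: x right, y down, z forward; pixel columns grow to the right and rows downward; lengths in m; the calibration is good to about 2 mm. A picture is of the moment at which its call begins: read the wrist's pose just before it.
- arm.job_done(): hands the job in; it is judged then, once.
The state is a dict: "t": time; "joint_positions": joint angles; "dq": joint speeds; "joint_efforts": joint torques, N m; "position": TCP position; "tcp_rot": TCP orientation; "ft_force": force on the tool from outside, world axes, zero at the start; "wrist_torque": the same for the moment, N m; "gripper_width": opening from 0.0 (shut) to 1.0 (fully open); "grasp_force": force on a finger pad.
Only numpy, scipy, OpenCV 4.12 (cv2) and the standard library are available. Lean on these libraries where they do the work, as an engineer would, in place of code of your own. Each camera call takes 0.05 s, during which the arm holds its last target. There are 200 camera calls.

## Working session

There is one attempt and no reset: what is moved stays moved. The work goes in short steps, Python scripts to look and compute and a tool call to move; the robot and the scene stay as the last step left them, time stands still between calls to the robot, and variables do not carry over. Pictures are saved under pics/ and viewed, at most 21 in all, crops included, and the job is handed in when it is done.

Besides the shell and the picture viewer there is one more tool, called after "Request:" in YAML: its name, and indented under it one key for each argument. servo_tool: Moves the arm, as the interface text tells. Its arguments: {"type":"object","properties":{"motion":{"type":"array","items":{"type":"array"}},"squeeze":{"type":"number"}},"required":["motion"]}

```bash
mkdir -p pics
cat > h.py <<'E'
import numpy as np, cv2
from plant import arm
from scipy.spatial.transform import Rotation as R
def snap(n,f=None):
    s=arm.read_state(); c=arm.camera(n)
    if n=="wrist":
        q=s["tcp_rot"]; T=np.eye(4); T[:3,:3]=R.from_quat([q[1],q[2],q[3],q[0]]).as_matrix(); T[:3,3]=s["position"]
        c["cam_to_world"]=T@c["hand_eye"]
    if f:
        cv2.imwrite("pics/"+f,c["pixels"][:,:,::-1]); np.savez("pics/"+f+".npz",**c)
    return c
def P(c,u,v,z=None):
    d=np.array([(u-c["cx"])/c["fx"],(v-c["cy"])/c["fy"],1.]); T=c["cam_to_world"]
    if z is None: return T[:3,:3]@(d*c["range_z"][int(v),int(u)])+T[:3,3]
    w=T[:3,:3]@d; return T[:3,3]+w*(z-T[2,3])/w[2]
def cloud(c):
    v,u=np.mgrid[0:420,0:560]; r=c["range_z"]
    X=np.stack([(u-c["cx"])/c["fx"]*r,(v-c["cy"])/c["fy"]*r,r],-1); T=c["cam_to_world"]
    return X@T[:3,:3].T+T[:3,3]
E
python3 - <<'E'
from h import *
print(arm.read_state())
for n in ("scene","side","wrist"):
    c=snap(n,n+"0.png"); print(n,c["fx"],np.round(c["cam_to_world"],3).tolist())
E
```

```text
{'t': 0.0, 'joint_positions': array([ 1.01540204e+00,  3.51272980e-01,  1.65238015e+00,  1.37272095e-05,
        1.13907475e+00, -8.46062770e-02]), 'dq': array([ 0.00049232,  0.00071962, -0.0005282 , -0.00063121,  0.00154064,
        0.0010992 ]), 'joint_efforts': array([ 6.80870126e-04, -4.97309411e+01, -2.85261387e+01,  6.99604978e-02,
        2.55326094e-02, -9.86546388e-05]), 'position': array([0.24928279, 0.48990671, 0.218098  ]), 'tcp_rot': array([-1.84467491e-04,  2.33228901e-01,  9.72421697e-01, -5.36836149e-04]), 'ft_force': array([ 0.03198943,  0.3303748 , -0.48316184]), 'wrist_torque': array([ 0.00748087, -0.04032825,  0.0349401 ]), 'grasp_force': 0.0, 'gripper_width': 1.0034588114880245}
scene 440.1559836207501 [[-0.526, 0.586, -0.616, 1.167], [0.85, 0.345, -0.398, 0.403], [-0.02, -0.733, -0.68, 0.826], [0.0, 0.0, 0.0, 1.0]]
side 442.35217720121204 [[-0.981, -0.122, 0.151, 0.363], [-0.193, 0.515, -0.835, 0.967], [0.024, -0.848, -0.529, 0.727], [0.0, 0.0, 0.0, 1.0]]
wrist 368.39035201132356 [[0.453, 0.859, 0.237, 0.184], [0.891, -0.437, -0.121, 0.523], [-0.001, 0.266, -0.964, 0.384], [0.0, 0.0, 0.0, 1.0]]
```

View pics/scene0.png

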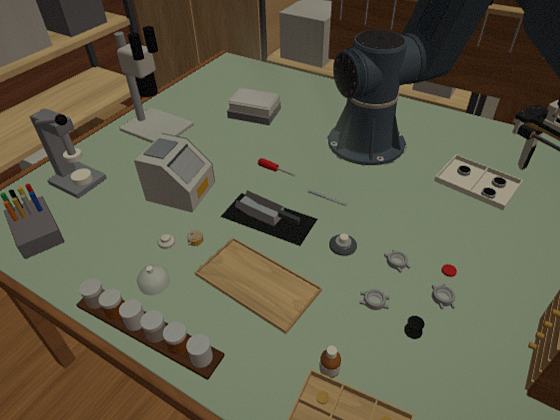

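View pics/side0.png

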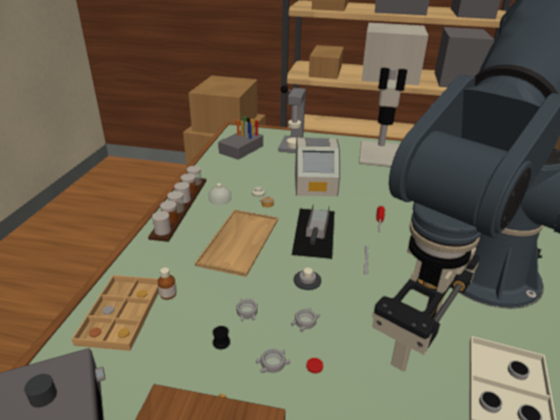

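Scene view: cases at (398,260), (375,299) and (444,296); the red look-alike disc is at (449,270). The post is at (343,243), the cup on its mat at (268,216), the bin at (177,170), and the tray at (257,282). The loupe is at (415,327), the oil pot at (166,240), and the holder at (195,238). Other round things that could be mistaken for cases or crystals are the dark parts in the cream tray (480,180), the row of cups (150,325) and the glass dome (152,280). By the description, the three lugged grey rings are the cases.

```bash
cat > m.py <<'E'
from h import *
c=dict(np.load("pics/scene0.png.npz")); X=cloud(c)
def blob(u,v,r,z0,z1):
    p=P(c,u,v,0.01); d=np.linalg.norm(X[...,:2]-p[:2],axis=-1)
    return X[(d<r)&(X[...,2]>z0)&(X[...,2]<z1)]
for n,u,v in(("A",398,260),("B",375,299),("C",444,296)):
    q=blob(u,v,.045,.006,.03)
    (cx,cy),(w,h),a=cv2.minAreaRect((q[:,:2]*1000).astype(np.float32)); b=np.deg2rad(a+(0 if w>h else 90))
    print(n,len(q),round(cx),round(cy),round(w),round(h),"long axis deg",np.rad2deg(b),q[:,2].max())
q=blob(343,243,.05,.028,.04);print("post",q.mean(0),np.ptp(q,0),len(q))
for n,u,v,r,z0,z1 in(("mat",268,216,.17,.0008,.0035),("cup",268,214,.12,.008,.06),("tray",257,282,.2,.002,.02),("bin",177,175,.16,.02,.18),("pushfoot",343,243,.05,.003,.05)):
    q=blob(u,v,r,z0,z1); (cx,cy),(w,h),a=cv2.minAreaRect((q[:,:2]*1000).astype(np.float32)); print(n,len(q),cx,cy,w,h,a,q[:,2].max())
w=snap("wrist")
ims=[cv2.resize(c["pixels"][235:345,340:480],None,fx=5,fy=5,interpolation=cv2.INTER_CUBIC)]
cv2.imwrite("pics/crop1.png",ims[0][:,:,::-1])
E
python3 m.py
```

```text
A 333 438 268 65 46 long axis deg 62.65363311767579 0.02119574660336021
B 409 570 266 47 62 long axis deg 111.67212104797363 0.021830039501367082
C 405 482 392 64 47 long axis deg 33.43537902832031 0.020965338017440827
post [0.45350129 0.13227696 0.03295845] [0.02212227 0.02119894 0.00869682] 59
mat 2908 468.0483093261719 -81.14918518066406 338.1777038574219 333.3642272949219 76.0708236694336 0.003499215194917027
cup 868 467.44482421875 -100.04972839355469 158.9580841064453 162.33920288085938 48.701087951660156 0.042075858562773516
tray 7360 664.41455078125 16.1978759765625 398.25933837890625 393.52105712890625 67.5118179321289 0.01995796838250352
bin 4011 497.775634765625 -362.9082336425781 146.89939880371094 157.4782257080078 11.30400276184082 0.14992924277488806
pushfoot 478 450.8412780761719 132.24725341796875 79.01789093017578 94.64998626708984 54.918304443359375 0.03670425918673337
```

View pics/crop1.png

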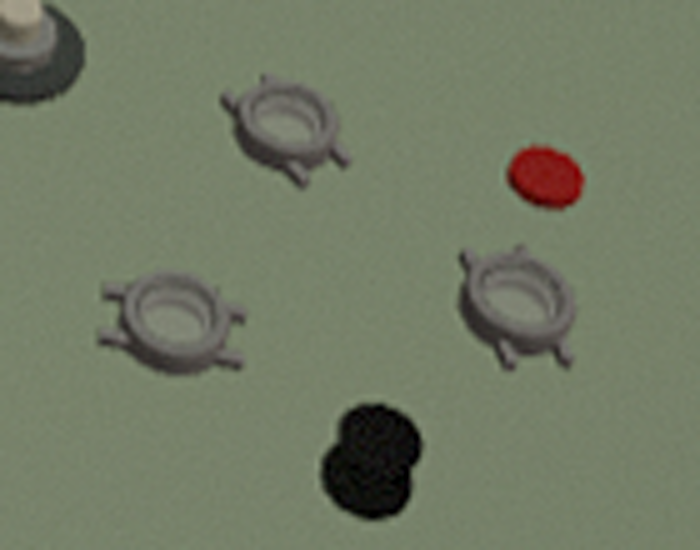

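The crop shows three lugged rings: A at top, B at lower left, C at right. The red disc is the look-alike. I can't tell from here which ones hold glass, so I'll look with the wrist camera.

Request:
servo_tool:
  motion:
    - [[0,0,0],[-34,-6,0],1]
    - [[0,0,0],[-34,-6,0],1]
    - [[0,0,0],[-34,-6,0],1]
    - [[0,0,0],[-34,-6,0],1]
    - [[0,0,0],[-34,-6,0],1]
    - [[0,0,0],[-34,-6,0],1]
    - [[0,0,0],[-34,-6,0],1]
    - [[0,0,0],[-34,-6,0],1]

```text
t: 0.87
position: [0.4712, 0.3227, 0.2186]
tcp_rot: [-0.0, 0.233, 0.972, -0.0]
ft_force: [-0.3, -0.3, 0.1]
gripper_width: 0.996
grasp_force: 0.0
```

```bash
cat >> h.py <<'E'
def go(x,y,z,yaw=None,tilt=None):
    """rows to reach TCP (m), closing axis (tool y) at world yaw deg, tool down"""
    s=arm.read_state(); q=s["tcp_rot"]; M=R.from_quat([q[1],q[2],q[3],q[0]]); A=M.as_matrix()
    d=A.T@(np.array([x,y,z])-s["position"])*1000
    print("pos",np.round(s["position"]*1000,1),"yaw",round(np.rad2deg(np.arctan2(A[1,1],A[0,1])),1),"tiltvec",np.round(A[:,2],3),"shift(tool,mm)",np.round(d,1),end=" ")
    if yaw is not None:
        best=[]
        for k in(0,180):
            a=np.deg2rad(yaw+k); y_=np.array([np.cos(a),np.sin(a),0]); z_=np.array([0,0,-1.]); x_=np.cross(y_,z_)
            rv=R.from_matrix(A.T@np.stack([x_,y_,z_],1)).as_rotvec(degrees=True); best.append(np.round(rv,1).tolist())
        print("turn",best,"j6",round(np.rad2deg(s["joint_positions"][5]),1),end="")
    print()
E
python3 - <<'E'
from h import *
c=snap("wrist","w1.png"); print(arm.read_state()["position"],arm.read_state()["t"])
cv2.imwrite("pics/w1b.png",cv2.resize(c["pixels"],(800,600),interpolation=cv2.INTER_CUBIC)[:,:,::-1])
E
```

```text
[0.4752307  0.31965393 0.21850875] 0.9167
```

View pics/w1b.png

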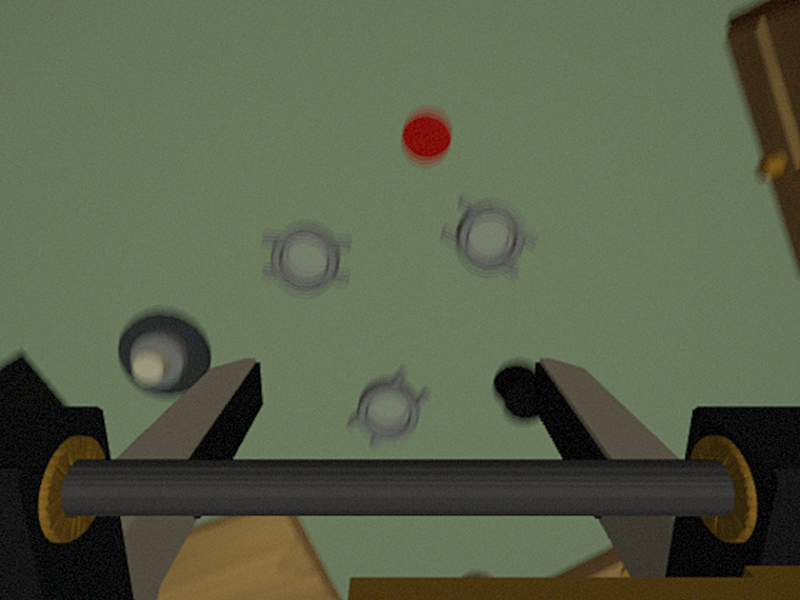

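The picture is motion-blurred: cases at (305,258), (489,238) and (388,408), post at (150,360), red disc at (427,137). I'll wait and retake it still, and use depth to check for the crystals.

Request:
servo_tool:
  motion:
    - [[0,0,0],[0,0,0],1]
    - [[0,0,0],[0,0,0],1]
    - [[0,0,0],[0,0,0],1]

```text
t: 1.17
position: [0.4693, 0.3245, 0.2185]
tcp_rot: [-0.0, 0.233, 0.973, -0.0]
ft_force: [0.9, 0.2, -0.3]
gripper_width: 1.006
grasp_force: 0.0
```

Run:
```python
from h import *
c=snap("wrist","w2.png"); X=cloud(c)
I=[]
for n,x,y in(("A",438,268),("B",570,266),("C",482,392)):
    d=np.linalg.norm(X[...,:2]*1000-[x,y],axis=-1)
    q=X[(d<45)&(X[...,2]>.006)&(X[...,2]<.03)]
    (cx,cy),(w,h),a=cv2.minAreaRect((q[:,:2]*1000).astype(np.float32))
    d=np.linalg.norm(X[...,:2]*1000-[cx,cy],axis=-1)
    print(n,round(cx),round(cy),round(w),round(h),a+(0 if w>h else 90),"inside z",[np.round(np.median(X[(d>=r)&(d<r+3)][:,2])*1000,1) for r in range(0,27,3)])
    T=np.linalg.inv(c["cam_to_world"]);p=T@[cx/1000,cy/1000,.017,1];u=int(p[0]/p[2]*c["fx"]+c["cx"]);v=int(p[1]/p[2]*c["fy"]+c["cy"])
    print(u,v); I.append(cv2.resize(c["pixels"][v-30:v+30,u-30:u+30],(260,260),interpolation=cv2.INTER_CUBIC))
cv2.imwrite("pics/crop2.png",np.hstack(I)[:,:,::-1])
d=np.linalg.norm(X[...,:2]*1000-[453,132],axis=-1); q=X[(d<40)&(X[...,2]>.028)];print("post",q.mean(0),len(q))
```

```text
A 434 267 62 48 59.42733383178711 inside z [np.float64(16.4), np.float64(260.1), np.float64(255.7), np.float64(249.0), np.float64(245.5), np.float64(246.3), np.float64(302.8), np.float64(301.7), np.float64(322.4)]
211 180
B 567 265 48 62 109.66255760192871 inside z [np.float64(16.6), np.float64(16.6), np.float64(16.4), np.float64(16.6), np.float64(16.6), np.float64(16.1), np.float64(16.4), np.float64(14.6), np.float64(-0.1)]
270 288
C 480 392 62 48 35.93242645263672 inside z [np.float64(16.2), np.float64(16.7), np.float64(16.7), np.float64(16.8), np.float64(268.8), np.float64(317.6), np.float64(317.3), np.float64(313.6), np.float64(302.9)]
343 165
post [0.44927184 0.13308275 0.03245264] 393
```

View pics/crop2.png

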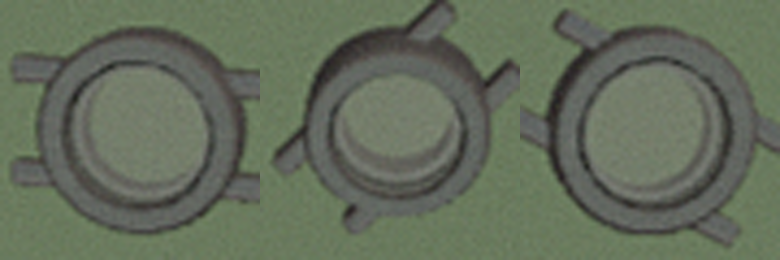

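The crops show a black gasket line and a depth of 16–17 mm at the centre of all three, so each case holds a crystal. Next I'll fit the fixed things.

Run:
```python
from h import *
c=dict(np.load("pics/scene0.png.npz")); X=cloud(c); px=c["pixels"].astype(int); hsv=cv2.cvtColor(c["pixels"],cv2.COLOR_RGB2HSV)
def rect(m,n):
    k,l,st,_=cv2.connectedComponentsWithStats(m.astype(np.uint8)); i=1+st[1:,4].argmax(); q=X[l==i]
    (cx,cy),(w,h),a=cv2.minAreaRect((q[:,:2]*1000).astype(np.float32)); print(n,len(q),np.round([cx,cy,w,h,a],1),cv2.boundingRect((l==i).astype(np.uint8)))
    return q
win=np.zeros((420,560),bool)
w=win.copy(); w[185:250,215:325]=1
rect(w&(px.sum(2)<95),"mat")
w=win.copy(); w[235:330,190:325]=1
rect(w&(hsv[...,1]>60)&(hsv[...,0]<25)&(X[...,2]>-.01)&(X[...,2]<.03),"tray")
w=win.copy(); w[185:228,225:310]=1
q=rect(w&(X[...,2]>.015)&(X[...,2]<.05),"cup")
g=q[:,:2]-q[:,:2].mean(0); print("cup axis",np.linalg.svd(g,full_matrices=False)[2][0],np.round(q[:,2].max(),3))
for u,v in((244,205),(262,213),(270,217),(290,214),(297,217),(278,207)): print(u,v,np.round(P(c,u,v),3))
for n,(x0,x1,y0,y1) in(("slope",(165,215,150,178)),("front",(150,215,180,205))):
    M=X[y0:y1,x0:x1]; du=np.cross(np.roll(M,-2,1)-M,np.roll(M,-2,0)-M)[:-3,:-3].reshape(-1,3); du/=np.linalg.norm(du,axis=1)[:,None]; print(n,np.median(du,0))
w=win.copy(); w[130:212,132:220]=1
q=rect(w&(X[...,2]>.02)&(X[...,2]<.17),"bin")
top=q[q[:,2]>.135]; print("top",cv2.minAreaRect((top[:,:2]*1000).astype(np.float32)))
z=np.zeros((420,560,3),np.uint8)
cv2.imwrite("pics/crop3.png",cv2.resize(c["pixels"][125:255,130:330],(800,520),interpolation=cv2.INTER_CUBIC)[:,:,::-1])
```

```text
mat 1494 [732.3 167.6 957.3 245.3  42.8] (222, 194, 95, 52)
tray 5916 [659.6  11.7 272.4 144.4  85.5] (195, 237, 127, 93)
cup 664 [ 4.571e+02 -8.520e+01  5.720e+01  1.872e+02  4.000e-01] (235, 190, 65, 34)
cup axis [0.04124866 0.99914891] 0.042
244 205 [ 0.482 -0.147  0.031]
262 213 [ 0.482 -0.089  0.029]
270 217 [ 0.483 -0.064  0.028]
290 214 [ 0.456 -0.019  0.039]
297 217 [0.458 0.003 0.04 ]
278 207 [ 0.435 -0.069  0.023]
slope [ 0.12045374 -0.66207696 -0.67270681]
front [-0.69947032 -0.43444183 -0.07455852]
bin 4058 [ 420.2 -413.1  373.6  191.1   32.7] (134, 132, 80, 75)
top ((503.7554626464844, -392.73272705078125), (146.70648193359375, 96.70429992675781), 11.119928359985352)
```

View pics/crop3.png

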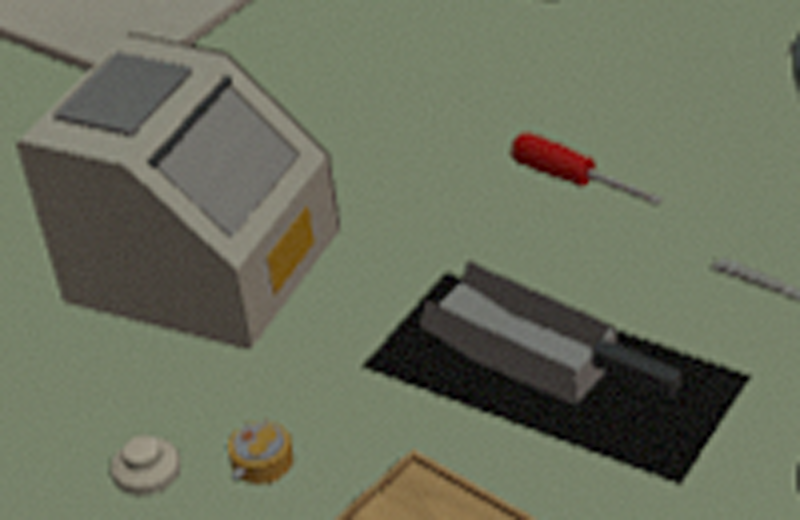

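The crop shows the cup on its mat: handle end at (680,380) and lip at (440,290), pointing to world -y. The bin's sloped flap is around (230,155) and its front faces the cup. Now I'll compute the moves for case A.

Run:
```python
from h import *
c=dict(np.load("pics/scene0.png.npz"))
for u,v in((241.3,193),(317.5,219.3),(300.8,245.8),(220.8,216.8)): print(np.round(P(c,u,v,.002)*1000))
# flap corners/bin corners from crop3 (px/4+130,125)
for u,v in((150,162),(225,80),(300,155),(232,237),(325,155),(237,268),(125,160),(222,50)): print(u,v,np.round(P(c,130+u/4,125+v/4)*1000))
go(.435,.267,.12,-30.6)
```

```text
[ 419. -203.    2.]
[403.  36.   2.]
[509.  44.   2.]
[ 528. -194.    2.]
150 162 [ 544. -339.  131.]
225 80 [ 447. -357.  131.]
300 155 [ 437. -308.   78.]
232 237 [ 530. -291.   77.]
325 155 [ 420. -301.   70.]
237 268 [ 543. -279.   65.]
125 160 [ 558. -346.  139.]
222 50 [ 428. -375.  139.]
pos [469.2 324.7 218.6] yaw 63.1 tiltvec [-0.  0. -1.] shift(tool,mm) [  4.4 -66.9  98.6] turn [[-0.0, -0.0, 93.7], [0.0, -0.0, -86.3]] j6 -33.1
```

Request:
servo_tool:
  motion:
    - [[0,0,0],[1,-17,20],1]
    - [[0,0,0],[1,-17,20],1]
    - [[0,0,0],[1,-17,20],1]
    - [[0,0,0],[1,-16,20],1]
    - [[0,0,6.7],[0,0,9],1]
    - [[0,0,6.7],[0,0,9],1]
    - [[0,0,6.7],[0,0,0],1]
    - [[0,0,6.7],[0,0,0],1]

```text
t: 1.88
position: [0.4351, 0.2668, 0.1203]
tcp_rot: [-0.0, 0.454, 0.891, -0.0]
ft_force: [0.8, 0.1, -0.5]
gripper_width: 0.997
grasp_force: 0.0
```

Request:
servo_tool:
  motion:
    - [[0,0,6.7],[0,0,0],1]
    - [[0,0,6.7],[0,0,0],1]
    - [[0,0,6.7],[0,0,0],1]
    - [[0,0,6.7],[0,0,0],1]
    - [[0,0,6.7],[0,0,0],1]
    - [[0,0,6.7],[0,0,0],1]
    - [[0,0,6.7],[0,0,0],1]
    - [[0,0,6.7],[0,0,0],1]

```text
t: 2.55
position: [0.4354, 0.267, 0.1208]
tcp_rot: [-0.0, 0.807, 0.591, 0.0]
ft_force: [0.8, 0.5, 0.4]
gripper_width: 1.003
grasp_force: 0.0
```

Request:
servo_tool:
  motion:
    - [[0,0,6.7],[0,0,0],1]
    - [[0,0,6.7],[0,0,0],1]
    - [[0,0,0],[0,0,0],1]
    - [[0,0,0],[0,0,0],1]
    - [[0,0,0],[0,0,0],1]

```text
t: 2.97
position: [0.4358, 0.2665, 0.1208]
tcp_rot: [0.0, 0.868, 0.496, 0.0]
ft_force: [-0.4, -0.3, 0.2]
gripper_width: 0.999
grasp_force: 0.0
```

```bash
cat >> h.py <<'E'
def ring(c,x,y,rad,z0,z1):
    X=cloud(c); d=np.linalg.norm(X[...,:2]*1000-[x,y],axis=-1)
    q=X[(d<rad)&(X[...,2]>z0)&(X[...,2]<z1)]
    (cx,cy),(w,h),a=cv2.minAreaRect((q[:,:2]*1000).astype(np.float32))
    print("ring",len(q),np.round([cx,cy,w,h],1),"long",round(a+(0 if w>h else 90),1)); return cx,cy
E
python3 - <<'E'
from h import *
c=snap("wrist","w3.png"); x,y=ring(c,434,267,42,.006,.03); ring(c,x,y,27,.013,.022)
go(x/1000,y/1000,.006,-30.6); print(arm.read_state()["joint_positions"][5]*57.3)
E
```

```text
ring 3437 [434.2 267.6  62.8  47.5] long 58.6
ring 2894 [434.3 267.8  46.9  47.6] long 151.5
pos [435.9 266.4 120.7] yaw -30.6 tiltvec [ 0.  0. -1.] shift(tool,mm) [  0.2  -2.  114.7] turn [[-0.0, -0.0, 0.0], [0.0, -0.0, -180.0]] j6 56.8
56.77071066175915
```

Request:
servo_tool:
  motion:
    - [[0,0,0],[0,-2,30],1]
    - [[0,0,0],[0,0,30],1]
    - [[0,0,0],[0,0,30],1]
    - [[0,0,0],[0,0,24],1]
    - [[0,0,0],[0,0,0],0.4]
    - [[0,0,0],[0,0,0],0.4]
    - [[0,0,0],[0,0,0],0.4]
    - [[0,0,0],[0,0,0],0.4]
  squeeze: 15

```text
t: 3.68
position: [0.4353, 0.2677, 0.0083]
tcp_rot: [0.0, 0.869, 0.494, 0.001]
ft_force: [-0.1, 0.5, 0.1]
gripper_width: 0.763
grasp_force: 0.0
```

Request:
servo_tool:
  motion:
    - [[0,0,0],[0,0,0],0.4]
    - [[0,0,0],[0,0,0],0.4]
    - [[0,0,0],[0,0,0],0.4]
    - [[0,0,0],[0,0,0],0.4]

```text
t: 4.02
position: [0.4346, 0.2673, 0.0071]
tcp_rot: [0.0, 0.869, 0.494, 0.0]
ft_force: [-2.4, -0.3, 6.3]
gripper_width: 0.51
grasp_force: 15.0
```

Request:
servo_tool:
  motion:
    - [[0,0,0],[0,0,-32],0.4]
    - [[0,0,0],[0,0,-32],0.4]
    - [[0,0,0],[0,0,-32],0.4]
    - [[0,0,0],[-34,16,0],0.4]
    - [[0,0,0],[-34,16,0],0.4]
    - [[0,0,0],[-34,16,0],0.4]
    - [[0,0,0],[-34,16,0],0.4]
    - [[0,0,0],[-32,16,0],0.4]

```text
t: 4.68
position: [0.4164, 0.0803, 0.1028]
tcp_rot: [0.0, 0.869, 0.494, 0.0]
ft_force: [-0.2, -0.5, -0.9]
gripper_width: 0.51
grasp_force: 15.0
```

Request:
servo_tool:
  motion:
    - [[0,0,0],[0,0,0],0.4]
    - [[0,0,0],[0,0,0],0.4]
    - [[0,0,0],[0,0,0],0.4]

```text
t: 4.93
position: [0.4174, 0.0822, 0.1028]
tcp_rot: [-0.0, 0.87, 0.494, 0.0]
ft_force: [-0.1, 1.1, -1.2]
gripper_width: 0.511
grasp_force: 15.0
```

Run:
```python
from h import *
c=snap("wrist","w4.png"); s=arm.read_state()
print("post"); x,y=ring(c,449,133,30,.028,.04); ring(c,450,133,50,.012,.022); ring(c,450,133,50,.004,.04)
p=s["position"]*1000; print("held",p); ring(c,p[0],p[1],27,p[2]/1000+.004,p[2]/1000+.014)
go(x/1000,y/1000,.05)
```

```text
post
ring 1024 [450.  131.9  22.1  22.1] long 13.9
ring 1767 [450.1 131.9  39.1  39.1] long 9.1
ring 7872 [450.1 131.9  69.2  69. ] long 56.6
held [417.35839271  82.59262176 102.70118764]
ring 7879 [417.5  82.2  49.1  47.5] long 11.3
pos [417.4  82.6 102.7] yaw -30.7 tiltvec [ 0.  0. -1.] shift(tool,mm) [59.   2.9 52.7]
```

View pics/w4.png

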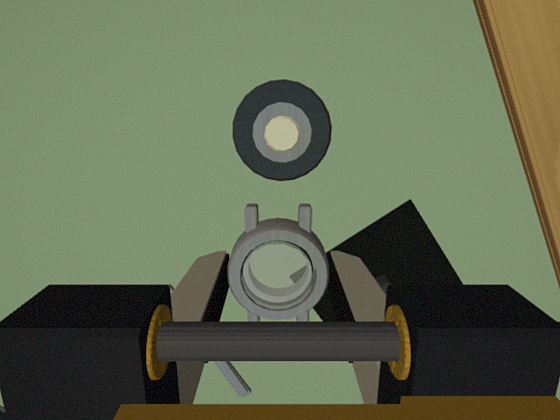

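The view shows the post at (282,132) in clear view. The case is held level and centred at (278,268), with its crystal in.

Request:
servo_tool:
  motion:
    - [[0,0,0],[20,1,0],0.4]
    - [[0,0,0],[20,1,0],0.4]
    - [[0,0,0],[19,1,0],0.4]
    - [[0,0,0],[0,0,0],0.4]
    - [[0,0,0],[0,0,20],0.4]
    - [[0,0,0],[0,0,20],0.4]
    - [[0,0,0],[0,0,12],0.4]
    - [[0,0,0],[0,0,0],0.4]

```text
t: 5.65
position: [0.4482, 0.1315, 0.0485]
tcp_rot: [-0.001, 0.869, 0.495, -0.002]
ft_force: [-0.4, 0.1, -1.0]
gripper_width: 0.508
grasp_force: 15.0
```

Request:
servo_tool:
  motion:
    - [[0,0,0],[0,0,5],0.4]
    - [[0,0,0],[0,0,5],0.4]
    - [[0,0,0],[0,0,5],0.4]
    - [[0,0,0],[0,0,5],0.4]
    - [[0,0,0],[0,0,4],0.4]
    - [[0,0,0],[0,0,1],0.4]
    - [[0,0,0],[0,0,0],0.4]
    - [[0,0,0],[0,0,0],0.4]

```text
t: 6.32
position: [0.4501, 0.131, 0.0257]
tcp_rot: [0.0, 0.869, 0.494, 0.0]
ft_force: [0.5, -0.8, -0.6]
gripper_width: 0.512
grasp_force: 15.0
```

Request:
servo_tool:
  motion:
    - [[0,0,0],[0,0,0.5],0.4]
    - [[0,0,0],[0,0,0],0.9]
    - [[0,0,0],[0,0,0],0.9]
    - [[0,0,0],[0,0,0],0.9]
    - [[0,0,0],[0,0,0],0.9]
    - [[0,0,0],[0,0,-20],0.9]
    - [[0,0,0],[0,0,-25],0.9]
    - [[0,0,0],[0,0,-25],0.9]

```text
t: 6.98
position: [0.4495, 0.1309, 0.0957]
tcp_rot: [-0.0, 0.869, 0.494, -0.001]
ft_force: [-0.2, 0.1, 0.1]
gripper_width: 0.896
grasp_force: 0.0
```

Request:
servo_tool:
  motion:
    - [[0,0,0],[0,0,0],0.9]
    - [[0,0,0],[0,0,0],0.9]
    - [[0,0,0],[0,0,0],0.9]

```text
t: 7.23
position: [0.4496, 0.1309, 0.0946]
tcp_rot: [-0.0, 0.869, 0.494, -0.0]
ft_force: [-0.4, 0.3, -0.3]
gripper_width: 0.9
grasp_force: 0.0
```

Run:
```python
from h import *
c=snap("wrist","w5.png")
print("case");ring(c,450,132,42,.028,.039); print("crystal");x,y=ring(c,450,132,25,.039,.047)
go(x/1000,y/1000,.037)
cv2.imwrite("pics/w5c.png",c["pixels"][100:400,100:460][:,:,::-1])
```

```text
case
ring 2072 [450.4 131.   61.5  47.6] long 58.1
crystal
ring 2119 [449.8 131.6  33.2  32.9] long 73.9
pos [449.4 130.9  94.3] yaw -30.8 tiltvec [-0.001 -0.    -1.   ] shift(tool,mm) [ 0.8  0.1 57.3]
```

View pics/w5c.png

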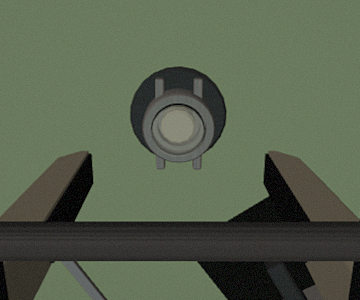

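The crystal stands proud at (178,125) in the crop. Now to grip it.

Request:
servo_tool:
  motion:
    - [[0,0,0],[1,0,20],0.7]
    - [[0,0,0],[0,0,20],0.7]
    - [[0,0,0],[0,0,12],0.7]
    - [[0,0,0],[0,0,5],0.7]
    - [[0,0,0],[0,0,0],0.25]
    - [[0,0,0],[0,0,0],0.25]
    - [[0,0,0],[0,0,0],0.25]
    - [[0,0,0],[0,0,0],0.25]
  squeeze: 10

```text
t: 7.95
position: [0.4508, 0.132, 0.0387]
tcp_rot: [0.0, 0.869, 0.494, 0.001]
ft_force: [0.0, 1.1, -0.1]
gripper_width: 0.459
grasp_force: 0.0
```

Request:
servo_tool:
  motion:
    - [[0,0,0],[0,0,0],0.25]
    - [[0,0,0],[0,0,0],0.25]
    - [[0,0,0],[0,0,0],0.25]
    - [[0,0,0],[0,0,0],0.25]

```text
t: 8.28
position: [0.4508, 0.1319, 0.0385]
tcp_rot: [0.0, 0.869, 0.494, 0.0]
ft_force: [0.5, -0.4, 6.0]
gripper_width: 0.356
grasp_force: 10.0
```

Request:
servo_tool:
  motion:
    - [[0,0,0],[0,0,-10],0.25]
    - [[0,0,0],[0,0,-40],0.25]
    - [[0,0,0],[0,0,-40],0.25]
    - [[0,0,0],[-41,13,0],0.25]
    - [[0,0,0],[-41,13,0],0.25]
    - [[0,0,0],[-41,13,0],0.25]
    - [[0,0,0],[-41,13,0],0.25]
    - [[0,0,0],[-41,13,0],0.25]

```text
t: 8.95
position: [0.4021, -0.0725, 0.1289]
tcp_rot: [0.0, 0.869, 0.494, 0.0]
ft_force: [1.3, -0.3, -0.2]
gripper_width: 0.353
grasp_force: 10.0
```

Request:
servo_tool:
  motion:
    - [[0,0,7],[0,0,0],0.25]
    - [[0,0,7],[0,0,0],0.25]
    - [[0,0,7],[0,0,0],0.25]
    - [[0,0,7],[0,0,0],0.25]
    - [[0,0,7],[0,0,0],0.25]
    - [[0,0,7],[0,0,0],0.25]
    - [[0,0,7],[0,0,0],0.25]
    - [[0,0,7],[0,0,0],0.25]

```text
t: 9.62
position: [0.4028, -0.0709, 0.1286]
tcp_rot: [0.0, 1.0, 0.025, 0.0]
ft_force: [0.7, -0.1, 0.8]
gripper_width: 0.353
grasp_force: 10.0
```

Request:
servo_tool:
  motion:
    - [[0,0,0],[0,0,0],0.25]
    - [[0,0,0],[0,0,0],0.25]
    - [[0,0,0],[0,0,0],0.25]

```text
t: 9.87
position: [0.4029, -0.071, 0.1284]
tcp_rot: [0.0, 1.0, 0.03, 0.0]
ft_force: [0.2, 0.3, -0.2]
gripper_width: 0.355
grasp_force: 10.0
```

Run:
```python
from h import *
c=snap("wrist","w6.png"); X=cloud(c); s=arm.read_state(); print(s["position"],s["gripper_width"])
m=(X[...,2]>.012)&(X[...,2]<.045)&(abs(X[...,0]-.457)<.06)&(abs(X[...,1]+.085)<.13)
q=X[m]; print(len(q),cv2.minAreaRect((q[:,:2]*1000).astype(np.float32)))
h=q[(q[:,1]>-.025)]; print("handle",len(h),cv2.minAreaRect((h[:,:2]*1000).astype(np.float32)))
b=q[(q[:,1]<-.04)&(q[:,2]>.027)]; print("walls",len(b),cv2.minAreaRect((b[:,:2]*1000).astype(np.float32)))
```

```text
[ 0.40288861 -0.07094486  0.12830035] 0.35635396076684156
5713 ((456.3070068359375, -85.4844970703125), (187.3675994873047, 51.095157623291016), 89.64485931396484)
handle 1015 ((456.8148498535156, -8.370687484741211), (33.13322067260742, 14.052474021911621), 89.62144470214844)
walls 2223 ((456.164306640625, -107.54940032958984), (135.10023498535156, 51.095088958740234), 89.65061950683594)
```

View pics/w6.png

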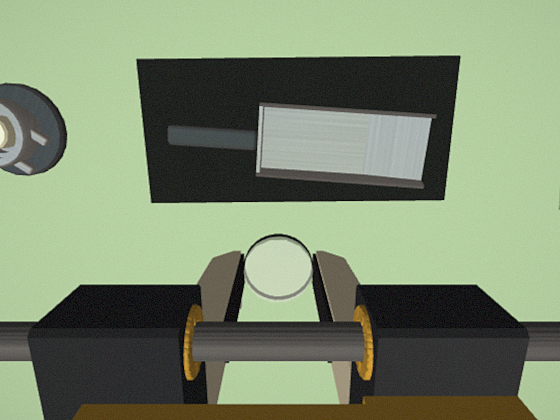

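The view shows the cup at (345,145), with its handle to the left and its lip to the right, and the crystal held at (278,268).

Request:
servo_tool:
  motion:
    - [[0,0,3.8],[0,0,0],0.25]
    - [[0,0,0],[18,10,0],0.25]
    - [[0,0,0],[18,10,0],0.25]
    - [[0,0,0],[17,10,0],0.25]
    - [[0,0,0],[0,0,30],0.25]
    - [[0,0,0],[0,0,30],0.25]
    - [[0,0,0],[0,0,0],0.25]
    - [[0,0,0],[0,0,0],0.25]

```text
t: 10.58
position: [0.4549, -0.1012, 0.0677]
tcp_rot: [-0.0, 1.0, -0.004, -0.001]
ft_force: [-0.7, -0.5, -0.1]
gripper_width: 0.354
grasp_force: 10.0
```

Run:
```python
from h import *
go(.4562,-.1015,.011,-90.35)
```

```text
pos [ 454.9 -101.2   67.7] yaw -90.5 tiltvec [-0.003  0.001 -1.   ] shift(tool,mm) [ 1.5  0.3 56.7] turn [[-0.1, 0.2, -0.1], [0.3, 0.1, 179.9]] j6 72.2
```

Request:
servo_tool:
  motion:
    - [[0,0,0],[1,0,20],0.25]
    - [[0,0,0],[0,0,20],0.25]
    - [[0,0,0],[0,0,10],0.25]
    - [[0,0,0],[0,0,5],0.25]
    - [[0,0,0],[0,0,1],0.25]
    - [[0,0,0],[0,0,0],0.25]

```text
t: 11.08
position: [0.4571, -0.1016, 0.013]
tcp_rot: [0.0, 1.0, -0.005, 0.0]
ft_force: [0.3, -0.1, 0.1]
gripper_width: 0.354
grasp_force: 10.0
```

Request:
servo_tool:
  motion:
    - [[0,0,0],[0,0,0],0.46]
    - [[0,0,0],[0,0,0],0.46]
    - [[0,0,0],[0,0,0],0.46]
    - [[0,0,0],[0,0,-10],0.46]
    - [[0,0,0],[0,0,-30],0.46]
    - [[0,0,0],[0,0,-40],0.46]
    - [[0,0,0],[0,0,-40],0.9]
    - [[0,0,0],[0,0,0],0.9]

```text
t: 11.75
position: [0.4597, -0.1024, 0.1393]
tcp_rot: [0.002, 1.0, -0.005, 0.005]
ft_force: [1.3, -0.9, 1.4]
gripper_width: 0.558
grasp_force: 0.0
```

Run:
```python
from h import *
go(.45,.1315,.095,-30.6)
c=snap("wrist","w7.png"); X=cloud(c)
d=np.linalg.norm(X[...,:2]*1000-[456,-101],axis=-1); print("in cup z",np.median(X[d<12][:,2]))
m=(X[...,2]>.012)&(X[...,2]<.045)&(abs(X[...,0]-.457)<.06)&(abs(X[...,1]+.085)<.13)
q=X[m]; print(len(q),cv2.minAreaRect((q[:,:2]*1000).astype(np.float32)))
```

```text
pos [ 459.7 -102.4  139.3] yaw -90.6 tiltvec [ 0.01  -0.003 -1.   ] shift(tool,mm) [ -12.4 -234.    43.5] turn [[0.5, -0.4, -60.0], [-0.5, -0.5, 120.0]] j6 72.3
in cup z 0.012729621491239962
7200 ((456.37445068359375, -85.97750854492188), (187.03204345703125, 51.73539352416992), 89.56302642822266)
```

Request:
servo_tool:
  motion:
    - [[0,0,0],[-1,-39,0],0.9]
    - [[0,0,0],[-1,-39,0],0.9]
    - [[0,0,0],[-1,-39,0],0.9]
    - [[0,0,0],[-1,-39,0],0.9]
    - [[0,0,0],[-1,-39,0],0.9]
    - [[0,0,-7],[-1,-38,0],0.9]
    - [[0,0,-7],[0,0,0],0.9]
    - [[0,0,-7],[0,0,0],0.9]

```text
t: 12.47
position: [0.4521, 0.1334, 0.1318]
tcp_rot: [-0.0, 0.983, 0.182, -0.001]
ft_force: [0.1, 0.1, 0.1]
gripper_width: 0.9
grasp_force: 0.0
```

Request:
servo_tool:
  motion:
    - [[0,0,-7],[0,0,0],0.9]
    - [[0,0,-7],[0,0,0],0.9]
    - [[0,0,-7],[0,0,0],0.9]
    - [[0,0,-7],[0,0,0],0.9]
    - [[0,0,-7],[0,0,0],0.9]
    - [[0,0,-4],[0,0,0],0.9]
    - [[0,0,0],[0,0,0],0.9]
    - [[0,0,0],[0,0,0],0.9]

```text
t: 13.13
position: [0.4526, 0.1315, 0.1319]
tcp_rot: [-0.0, 0.869, 0.495, -0.0]
ft_force: [-0.6, 0.8, -0.5]
gripper_width: 0.898
grasp_force: 0.0
```

Run:
```python
from h import *
c=snap("wrist","w8.png")
x,y=ring(c,450,132,42,.028,.039);go(x/1000,y/1000,.025,-31)
```

```text
ring 2374 [450.  130.9  61.3  47.9] long 57.8
pos [452.7 131.5 132. ] yaw -30.7 tiltvec [-0.001 -0.    -1.   ] shift(tool,mm) [ -1.9  -2.  107. ] turn [[-0.0, 0.0, 0.3], [-0.0, -0.0, -179.7]] j6 41.3
```

Request:
servo_tool:
  motion:
    - [[0,0,0],[-2,-2,30],0.8]
    - [[0,0,0],[0,0,35],0.8]
    - [[0,0,0],[0,0,30],0.8]
    - [[0,0,0],[0,0,12],0.8]
    - [[0,0,0],[0,0,0],0.4]
    - [[0,0,0],[0,0,0],0.4]
    - [[0,0,0],[0,0,0],0.4]
    - [[0,0,0],[0,0,0],0.4]
  squeeze: 15

```text
t: 13.85
position: [0.451, 0.131, 0.0263]
tcp_rot: [0.0, 0.869, 0.495, 0.001]
ft_force: [0.1, 0.5, 0.5]
gripper_width: 0.566
grasp_force: 0.0
```

Request:
servo_tool:
  motion:
    - [[0,0,0],[0,0,0],0.4]
    - [[0,0,0],[0,0,-30],0.4]
    - [[0,0,0],[0,0,-30],0.4]
    - [[0,0,0],[12,34,0],0.4]
    - [[0,0,0],[12,34,0],0.4]
    - [[0,0,-7],[12,34,0],0.4]
    - [[0,0,-7],[16,32,0],0.4]
    - [[0,0,-7],[20,29,0],0.4]

```text
t: 14.52
position: [0.6276, 0.1212, 0.0861]
tcp_rot: [0.0, 0.762, 0.647, 0.0]
ft_force: [-0.4, -0.5, -0.9]
gripper_width: 0.511
grasp_force: 15.0
```

Request:
servo_tool:
  motion:
    - [[0,0,-5],[10,29,0],0.4]
    - [[0,0,0],[0,0,0],0.4]
    - [[0,0,0],[0,0,0],0.4]
    - [[0,0,0],[0,0,0],0.4]

```text
t: 14.85
position: [0.655, 0.1277, 0.0851]
tcp_rot: [-0.0, 0.735, 0.678, -0.0]
ft_force: [-0.5, -0.0, -0.3]
gripper_width: 0.513
grasp_force: 15.0
```

Run:
```python
from h import *
print(arm.read_state()["gripper_width"])
go(.663,.091,.012,-4.5)
c=snap("wrist","w9.png"); s=snap("scene","s9.png")
hsv=cv2.cvtColor(s["pixels"],cv2.COLOR_RGB2HSV)
cv2.imwrite("pics/s9c.png",np.hstack([cv2.resize(c["pixels"],(400,300)),cv2.resize(s["pixels"],(400,300))])[:,:,::-1])
```

```text
0.5133253113899309
pos [655.  127.7  85.1] yaw -4.6 tiltvec [-0.001 -0.    -1.   ] shift(tool,mm) [-35.9  11.   73.1] turn [[-0.1, 0.0, -0.1], [0.0, 0.1, 179.9]] j6 11.7
```

View pics/s9c.png

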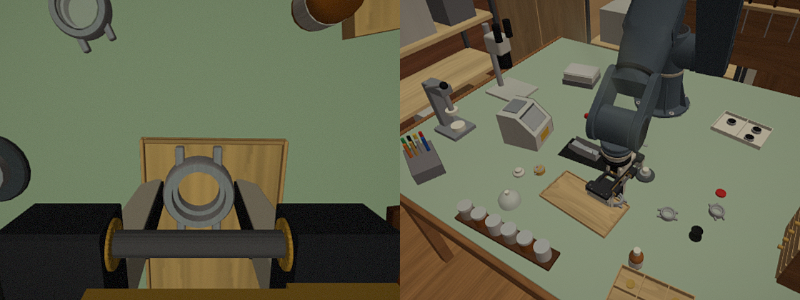

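The wrist half shows the emptied case in hand at (198,195) over the tray's end, whose top edge runs from (142,140) to (287,140). I'll confirm the tray pose from those corners.

Run:
```python
from h import *
c=dict(np.load("pics/w9.png.npz"))
a,b=P(c,198.5,194.5,.012)*1000,P(c,402.5,195.5,.012)*1000
m=(a+b)/2; d=(b-a); L=np.linalg.norm(d); d/=L; n=np.array([d[1],-d[0],0]) 
ctr=m+n*135; ang=np.degrees(np.arctan2(d[1],d[0])); print(a,b,L,ang,ctr)
t=ctr-n*80; go(t[0]/1000,t[1]/1000,.0115,ang)
```

```text
[603.99996353 151.54434579  12.        ] [738.91579742 139.96470549  12.        ] 135.4118543637817 -4.905595676869082 [659.91345959  11.24903747  12.        ]
pos [654.9 127.7  85.4] yaw -4.6 tiltvec [-0.001 -0.    -1.   ] shift(tool,mm) [-35.6  14.8  73.9] turn [[-0.0, 0.0, 0.3], [-0.0, -0.1, -179.7]] j6 11.7
```

Request:
servo_tool:
  motion:
    - [[0,0,0],[-18,7,0],0.4]
    - [[0,0,0],[-18,7,10],0.4]
    - [[0,0,0],[0,0,25],0.4]
    - [[0,0,0],[0,0,25],0.4]
    - [[0,0,0],[0,0,10],0.4]
    - [[0,0,0],[0,0,4],0.4]
    - [[0,0,0],[0,0,0],0.4]
    - [[0,0,0],[0,0,0],0.4]

```text
t: 15.62
position: [0.6669, 0.0909, 0.0121]
tcp_rot: [0.0, 0.735, 0.678, 0.0]
ft_force: [-0.2, 1.0, -1.1]
gripper_width: 0.512
grasp_force: 15.0
```

Request:
servo_tool:
  motion:
    - [[0,0,0],[0,0,0],0.8]
    - [[0,0,0],[0,0,0],0.8]
    - [[0,0,0],[0,0,0],0.8]
    - [[0,0,0],[0,0,-30],0.8]
    - [[0,0,0],[0,0,-40],1]
    - [[0,0,0],[0,0,-40],1]
    - [[0,0,0],[0,0,0],1]
    - [[0,0,0],[0,0,0],1]

```text
t: 16.28
position: [0.6683, 0.0909, 0.124]
tcp_rot: [0.002, 0.735, 0.678, 0.002]
ft_force: [-0.6, 0.9, -0.4]
gripper_width: 0.988
grasp_force: 0.0
```

Run:
```python
from h import *
c=snap("wrist","w10.png"); ring(c,666,91,27,.016,.026); X=cloud(c); d=np.linalg.norm(X[...,:2]*1000-[666,91],axis=-1);q=X[(d>18)&(d<23)]; print("z",np.percentile(q[:,2],[5,50,95]))
s=snap("scene","s10.png"); ring(s,569,266,42,.006,.03);ring(s,482,392,42,.006,.03)
go(.567,.265,.12,19.7)
```

```text
ring 1433 [666.4  90.4  47.6  47.5] long 86.3
z [0.01681787 0.23278015 0.23716287]
ring 404 [570.  266.1  47.5  61.4] long 109.2
ring 405 [482.1 391.1  65.3  47.3] long 38.5
pos [666.5  90.7 120.5] yaw -4.6 tiltvec [-0.001 -0.    -1.   ] shift(tool,mm) [ 165.8 -113.1    0.5] turn [[-0.1, -0.0, -24.3], [-0.0, 0.1, 155.7]] j6 8.4
```

Request:
servo_tool:
  motion:
    - [[0,0,0],[33,-23,0],1]
    - [[0,0,0],[33,-23,0],1]
    - [[0,0,0],[33,-23,0],1]
    - [[0,0,0],[33,-22,0],1]
    - [[0,0,-6],[33,-22,0],1]
    - [[0,0,-6],[0,0,0],1]
    - [[0,0,-6],[0,0,0],1]
    - [[0,0,-6],[0,0,0],1]

```text
t: 17.05
position: [0.5662, 0.2647, 0.1194]
tcp_rot: [-0.001, 0.575, 0.818, -0.001]
ft_force: [-0.3, -0.1, 0.4]
gripper_width: 1.001
grasp_force: 0.0
```

Request:
servo_tool:
  motion:
    - [[0,0,0],[0,0,0],1]
    - [[0,0,0],[0,0,0],1]
    - [[0,0,0],[0,0,0],1]

```text
t: 17.3
position: [0.5672, 0.264, 0.1203]
tcp_rot: [-0.0, 0.579, 0.815, -0.001]
ft_force: [0.5, -0.4, -0.3]
gripper_width: 0.997
grasp_force: 0.0
```

Run:
```python
from h import *
c=snap("wrist","w11.png"); x,y=ring(c,567,265,42,.006,.03); ring(c,x,y,27,.013,.022)
go(x/1000,y/1000,.007,19.7)
```

```text
ring 3452 [567.8 265.6  47.4  62.7] long 108.1
ring 2905 [567.7 265.6  47.5  47.5] long 109.9
pos [567.3 264.  120.5] yaw 19.2 tiltvec [-0.001 -0.    -1.   ] shift(tool,mm) [  1.4   1.2 113.5] turn [[-0.1, 0.0, -0.5], [0.0, 0.1, 179.5]] j6 1.4
```

Request:
servo_tool:
  motion:
    - [[0,0,0],[1.4,1,30],1]
    - [[0,0,0],[0,0,30],1]
    - [[0,0,0],[0,0,30],1]
    - [[0,0,0],[0,0,23],1]
    - [[0,0,0],[0,0,0],0.4]
    - [[0,0,0],[0,0,0],0.4]
    - [[0,0,0],[0,0,0],0.4]
    - [[0,0,0],[0,0,0],0.4]

```text
t: 18.02
position: [0.569, 0.2662, 0.01]
tcp_rot: [0.001, 0.578, 0.816, 0.001]
ft_force: [-0.6, 0.1, -0.3]
gripper_width: 0.763
grasp_force: 0.0
```

Request:
servo_tool:
  motion:
    - [[0,0,0],[0,0,0],0.4]
    - [[0,0,0],[0,0,0],0.4]
    - [[0,0,0],[0,0,0],0.4]
    - [[0,0,0],[0,0,-32],0.4]
    - [[0,0,0],[0,0,-32],0.4]
    - [[0,0,0],[-17,-31,0],0.4]
    - [[0,0,0],[-17,-31,0],0.4]
    - [[0,0,0],[-17,-31,0],0.4]

```text
t: 18.68
position: [0.4964, 0.1862, 0.0728]
tcp_rot: [0.0, 0.577, 0.816, 0.001]
ft_force: [0.6, -0.3, -0.7]
gripper_width: 0.399
grasp_force: 0.0
```

Request:
servo_tool:
  motion:
    - [[0,0,0],[-17,-31,0],0.4]
    - [[0,0,0],[-19,-31,0],0.4]
    - [[0,0,0],[0,0,0],0.4]
    - [[0,0,0],[0,0,0],0.4]
    - [[0,0,0],[0,0,0],0.4]

```text
t: 19.1
position: [0.4516, 0.1326, 0.0727]
tcp_rot: [0.001, 0.578, 0.816, 0.001]
ft_force: [0.3, -0.4, -0.3]
gripper_width: 0.402
grasp_force: 0.0
```

Run:
```python
from h import *
c=snap("wrist","w12.png"); s=arm.read_state(); p=s["position"]*1000; print(s["gripper_width"])
ring(c,p[0],p[1],27,p[2]/1000+.004,p[2]/1000+.014); go(.450,.1318,.0257)
```

```text
0.39906241734900977
ring 421 [451.6 133.1  51.3  17.3] long 19.2
pos [451.8 132.8  72.5] yaw 19.4 tiltvec [ 0.001  0.    -1.   ] shift(tool,mm) [-0.4 -2.1 46.8]
```

The grasp came up empty, so I'll look for where case B is.

Run:
```python
from h import *
s=snap("scene","s13.png"); c=snap("wrist","w13.png")
cv2.imwrite("pics/s13c.png",np.hstack([cv2.resize(s["pixels"][200:350,300:500],(400,300)),cv2.resize(c["pixels"],(400,300))])[:,:,::-1])
```

```text
(no output)
```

View pics/s13c.png

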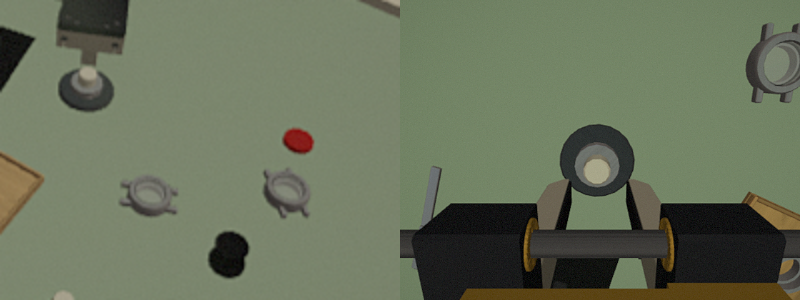

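Case B is still where it was, at crop (148,195): I lifted before the fingers had closed. I'll go back and wait longer this time.

Request:
servo_tool:
  motion:
    - [[0,0,0],[0,0,-40],1]
    - [[0,0,0],[17,31,0],1]
    - [[0,0,0],[17,31,0],1]
    - [[0,0,0],[17,31,0],1]
    - [[0,0,0],[17,31,0],1]
    - [[0,0,0],[19,31,0],1]
    - [[0,0,0],[0,0,0],1]
    - [[0,0,0],[0,0,0],1]

```text
t: 19.92
position: [0.5683, 0.2675, 0.1112]
tcp_rot: [-0.0, 0.577, 0.817, -0.0]
ft_force: [-1.2, 0.8, -0.4]
gripper_width: 0.921
grasp_force: 0.0
```

Request:
servo_tool:
  motion:
    - [[0,0,0],[0,0,0],1]
    - [[0,0,0],[0,0,0],1]

```text
t: 20.08
position: [0.5673, 0.2654, 0.1119]
tcp_rot: [-0.0, 0.578, 0.816, -0.0]
ft_force: [0.1, -0.1, 0.5]
gripper_width: 0.994
grasp_force: 0.0
```

Run:
```python
from h import *
c=snap("wrist","w14.png"); x,y=ring(c,567,265,45,.006,.03); x,y=ring(c,x,y,27,.013,.022)
go(x/1000,y/1000,.007,19.7)
```

```text
ring 3646 [563.6 263.4  47.7  62.9] long 110.2
ring 3055 [563.5 263.5  47.5  47.2] long 45.0
pos [567.5 265.4 112.2] yaw 19.4 tiltvec [-0. -0. -1.] shift(tool,mm) [ -0.4  -4.3 105.2] turn [[-0.0, 0.0, -0.3], [0.0, 0.0, 179.7]] j6 1.4
```

Request:
servo_tool:
  motion:
    - [[0,0,0],[0,-4,30],0.8]
    - [[0,0,0],[0,0,30],0.8]
    - [[0,0,0],[0,0,30],0.8]
    - [[0,0,0],[0,0,15],0.8]
    - [[0,0,0],[0,0,0],0.4]
    - [[0,0,0],[0,0,0],0.4]
    - [[0,0,0],[0,0,0],0.4]
    - [[0,0,0],[0,0,0],0.4]

```text
t: 20.8
position: [0.5651, 0.2647, 0.0089]
tcp_rot: [0.001, 0.578, 0.816, 0.001]
ft_force: [-0.1, -0.2, 0.1]
gripper_width: 0.564
grasp_force: 0.0
```

Request:
servo_tool:
  motion:
    - [[0,0,0],[0,0,0],0.4]
    - [[0,0,0],[0,0,0],0.4]
    - [[0,0,0],[0,0,0],0.4]
    - [[0,0,0],[0,0,0],0.4]

```text
t: 21.13
position: [0.5649, 0.2648, 0.0087]
tcp_rot: [0.001, 0.578, 0.816, 0.001]
ft_force: [-0.3, -0.7, 7.3]
gripper_width: 0.509
grasp_force: 15.0
```

Request:
servo_tool:
  motion:
    - [[0,0,0],[0,0,-32],0.4]
    - [[0,0,0],[0,0,-32],0.4]
    - [[0,0,0],[-17,-30,0],0.4]
    - [[0,0,0],[-17,-30,0],0.4]
    - [[0,0,0],[-17,-30,0],0.4]
    - [[0,0,0],[-17,-30,0],0.4]
    - [[0,0,0],[-17,-31,0],0.4]
    - [[0,0,0],[0,0,0],0.4]

```text
t: 21.8
position: [0.4456, 0.1311, 0.0711]
tcp_rot: [-0.001, 0.578, 0.816, -0.002]
ft_force: [0.7, -0.2, -0.5]
gripper_width: 0.515
grasp_force: 15.0
```

Request:
servo_tool:
  motion:
    - [[0,0,0],[0,0,0],0.4]
    - [[0,0,0],[0,0,0],0.4]

```text
t: 21.97
position: [0.451, 0.1345, 0.0718]
tcp_rot: [0.001, 0.578, 0.816, 0.001]
ft_force: [0.2, 0.2, -0.4]
gripper_width: 0.512
grasp_force: 15.0
```

Run:
```python
from h import *
c=snap("wrist","w15.png"); s=arm.read_state(); p=s["position"]*1000; print(s["gripper_width"])
ring(c,p[0],p[1],27,p[2]/1000+.004,p[2]/1000+.014); go(.450,.1318,.0255)
```

```text
0.5097116352617476
ring 7648 [450.2 133.6  48.   48.9] long 160.7
pos [451.1 134.7  71.6] yaw 19.4 tiltvec [ 0.002  0.    -1.   ] shift(tool,mm) [-2.4 -2.1 46.1]
```

Request:
servo_tool:
  motion:
    - [[0,0,0],[-2,-2,10],0.4]
    - [[0,0,0],[0,0,15],0.4]
    - [[0,0,0],[0,0,5],0.4]
    - [[0,0,0],[0,0,4],0.4]
    - [[0,0,0],[0,0,4],0.4]
    - [[0,0,0],[0,0,4],0.4]
    - [[0,0,0],[0,0,2.5],0.4]
    - [[0,0,0],[0,0,0],0.4]

```text
t: 22.68
position: [0.449, 0.1317, 0.0266]
tcp_rot: [0.0, 0.578, 0.816, 0.0]
ft_force: [-0.7, 0.3, -0.7]
gripper_width: 0.51
grasp_force: 15.0
```

Request:
servo_tool:
  motion:
    - [[0,0,0],[0,0,0.5],0.4]
    - [[0,0,0],[0,0,0],0.4]
    - [[0,0,0],[0,0,0],0.4]

```text
t: 22.93
position: [0.4491, 0.1317, 0.0264]
tcp_rot: [0.0, 0.578, 0.816, 0.0]
ft_force: [-0.7, 1.1, 2.8]
gripper_width: 0.513
grasp_force: 15.0
```

Seated on the pedestal. Release, rise, and measure the crystal.

Request:
servo_tool:
  motion:
    - [[0,0,0],[0,0,0],0.8]
    - [[0,0,0],[0,0,0],0.8]
    - [[0,0,0],[0,0,0],0.8]
    - [[0,0,0],[0,0,0],0.8]
    - [[0,0,0],[0,0,-20],0.8]
    - [[0,0,0],[0,0,-25],0.8]
    - [[0,0,0],[0,0,-25],0.7]
    - [[0,0,0],[0,0,0],0.7]

```text
t: 23.6
position: [0.4508, 0.132, 0.0998]
tcp_rot: [0.002, 0.578, 0.816, 0.002]
ft_force: [1.1, 0.3, 0.2]
gripper_width: 0.715
grasp_force: 0.0
```

Request:
servo_tool:
  motion:
    - [[0,0,0],[0,0,0],0.7]
    - [[0,0,0],[0,0,0],0.7]

```text
t: 23.77
position: [0.4484, 0.1316, 0.0955]
tcp_rot: [-0.0, 0.578, 0.816, -0.0]
ft_force: [0.7, 0.6, 0.1]
gripper_width: 0.703
grasp_force: 0.0
```

Run:
```python
from h import *
c=snap("wrist","w16.png")
print("case");ring(c,450,132,42,.028,.039); print("crystal");x,y=ring(c,450,132,25,.039,.047)
go(x/1000,y/1000,.0375)
```

```text
case
ring 2081 [448.6 131.   47.9  61.1] long 109.7
crystal
ring 2097 [448.3 131.3  32.8  33.3] long 112.0
pos [448.2 131.5  95.2] yaw 19.4 tiltvec [-0.002 -0.    -1.   ] shift(tool,mm) [-0.2  0.1 57.7]
```

Request:
servo_tool:
  motion:
    - [[0,0,0],[0,0,20],0.6]
    - [[0,0,0],[0,0,20],0.6]
    - [[0,0,0],[0,0,12],0.6]
    - [[0,0,0],[0,0,5],0.6]
    - [[0,0,0],[0,0,0],0.25]
    - [[0,0,0],[0,0,0],0.25]
    - [[0,0,0],[0,0,0],0.25]
    - [[0,0,0],[0,0,0],0.25]
  squeeze: 10

```text
t: 24.48
position: [0.4492, 0.1317, 0.0397]
tcp_rot: [0.0, 0.578, 0.816, 0.0]
ft_force: [-0.2, 0.7, -0.0]
gripper_width: 0.365
grasp_force: 1.3
```

Request:
servo_tool:
  motion:
    - [[0,0,0],[0,0,0],0.25]
    - [[0,0,0],[0,0,0],0.25]
    - [[0,0,0],[0,0,0],0.25]
    - [[0,0,0],[0,0,0],0.25]
    - [[0,0,0],[0,0,-10],0.25]
    - [[0,0,0],[0,0,-40],0.25]
    - [[0,0,0],[0,0,-40],0.25]

```text
t: 25.07
position: [0.4474, 0.1313, 0.1297]
tcp_rot: [-0.001, 0.578, 0.816, -0.002]
ft_force: [1.0, 0.7, -1.2]
gripper_width: 0.356
grasp_force: 10.0
```

Request:
servo_tool:
  motion:
    - [[0,0,0],[-37,-11.7,0],0.25]
    - [[0,0,0],[-37,-11.7,0],0.25]
    - [[0,0,0],[-37,-11.7,0],0.25]
    - [[0,0,0],[-37,-11.7,0],0.25]
    - [[0,0,0],[-37,-11.7,0],0.25]
    - [[0,0,0],[-38,-11.7,0],0.25]
    - [[0,0,-7],[0,0,0],0.25]
    - [[0,0,-7],[0,0,0],0.25]

```text
t: 25.73
position: [0.4565, -0.1041, 0.1296]
tcp_rot: [0.0, 0.473, 0.881, -0.0]
ft_force: [-0.2, 0.0, -0.7]
gripper_width: 0.351
grasp_force: 10.0
```

Request:
servo_tool:
  motion:
    - [[0,0,-7],[0,0,0],0.25]
    - [[0,0,-7],[0,0,0],0.25]
    - [[0,0,-7],[0,0,0],0.25]
    - [[0,0,-7],[0,0,0],0.25]
    - [[0,0,-7],[0,0,0],0.25]
    - [[0,0,-7],[0,0,0],0.25]
    - [[0,0,-7],[0,0,0],0.25]
    - [[0,0,-7],[0,0,0],0.25]

```text
t: 26.4
position: [0.4566, -0.102, 0.1296]
tcp_rot: [-0.0, 0.002, 1.0, 0.0]
ft_force: [-0.5, -0.1, 0.8]
gripper_width: 0.348
grasp_force: 10.0
```

Request:
servo_tool:
  motion:
    - [[0,0,0],[0,0,0],0.25]
    - [[0,0,0],[0,0,0],0.25]
    - [[0,0,0],[0,0,0],0.25]

```text
t: 26.65
position: [0.4567, -0.102, 0.1294]
tcp_rot: [0.0, 0.007, 1.0, -0.0]
ft_force: [-0.7, -0.3, -0.8]
gripper_width: 0.35
grasp_force: 10.0
```

```bash
cat >> h.py <<'E'
def cup(c):
    X=cloud(c); m=(X[...,2]>.012)&(X[...,2]<.042)&(abs(X[...,0]-.457)<.06)&(abs(X[...,1]+.085)<.13)
    q=X[m]; print("cup",len(q),np.round(np.hstack([*cv2.minAreaRect((q[:,:2]*1000).astype(np.float32))]),1))
E
python3 - <<'E'
from h import *
c=snap("wrist","w17.png"); cup(c); print(arm.read_state()["gripper_width"])
s=snap("scene"); cup(s)
go(.4563,-.1015,.02,89.6)
E
```

```text
cup 7219 [455.8 -86.2 186.9  51.7  89.7]
0.3534006802568694
cup 776 [457.8 -86.  188.8  57.9  89.6]
pos [ 456.7 -102.   129.3] yaw 89.3 tiltvec [ 0.  0. -1.] shift(tool,mm) [  0.5   0.5 109.3] turn [[0.0, 0.0, -0.3], [0.0, -0.0, 179.7]] j6 -107.6
```

Request:
servo_tool:
  motion:
    - [[0,0,0],[0.5,0,35],0.25]
    - [[0,0,0],[0,0,35],0.25]
    - [[0,0,0],[0,0,22],0.25]
    - [[0,0,0],[0,0,12],0.25]
    - [[0,0,0],[0,0,5.5],0.25]
    - [[0,0,0],[0,0,0],0.25]
    - [[0,0,0],[0,0,0],0.25]

```text
t: 27.33
position: [0.4566, -0.1021, 0.0201]
tcp_rot: [0.0, 0.005, 1.0, -0.0]
ft_force: [-0.1, -0.7, -1.6]
gripper_width: 0.36
grasp_force: 10.0
```

Request:
servo_tool:
  motion:
    - [[0,0,0],[0,0,0],0.46]
    - [[0,0,0],[0,0,0],0.46]
    - [[0,0,0],[0,0,0],0.46]
    - [[0,0,0],[0,0,-10],0.46]
    - [[0,0,0],[0,0,-30],0.46]
    - [[0,0,0],[0,0,-40],0.46]
    - [[0,0,0],[0,0,-30],0.8]
    - [[0,0,0],[0,0,0],0.8]

```text
t: 28.0
position: [0.4589, -0.1028, 0.1357]
tcp_rot: [0.004, 0.005, 1.0, -0.001]
ft_force: [0.4, -0.7, 0.8]
gripper_width: 0.557
grasp_force: 0.0
```

Request:
servo_tool:
  motion:
    - [[0,0,0],[0,0,0],0.8]
    - [[0,0,0],[0,0,0],0.8]

```text
t: 28.17
position: [0.4559, -0.1019, 0.1297]
tcp_rot: [0.0, 0.005, 1.0, 0.0]
ft_force: [-0.0, -0.4, -0.7]
gripper_width: 0.699
grasp_force: 0.0
```

Run:
```python
from h import *
c=snap("wrist","w18.png"); cup(c); X=cloud(c)
d=np.linalg.norm(X[...,:2]*1000-[456,-101],axis=-1); print("in cup z",np.percentile(X[d<12][:,2],[10,50,90]))
cv2.imwrite("pics/w18c.png",c["pixels"][60:340,90:470][:,:,::-1])
go(.4485,.1312,.1,19.4)
```

```text
cup 8242 [455.9 -86.3 186.7  51.9  89.6]
in cup z [0.01975901 0.02063627 0.02147957]
pos [ 455.7 -101.8  129.1] yaw 89.4 tiltvec [-0.001  0.    -1.   ] shift(tool,mm) [  9.5 232.9  29.2] turn [[-0.0, -0.1, 70.0], [0.1, -0.0, -110.0]] j6 -107.7
```

View pics/w18c.png

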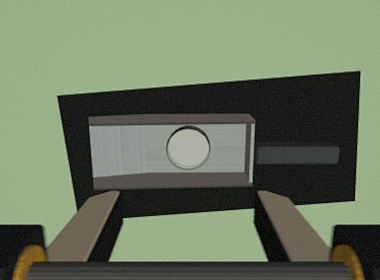

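The crop shows the two crystals stacked at (188,147) in the cup. Back for case B.

Request:
servo_tool:
  motion:
    - [[0,0,0],[1,39,0],0.8]
    - [[0,0,0],[1,39,0],0.8]
    - [[0,0,0],[1,39,0],0.8]
    - [[0,0,0],[1,39,0],0.8]
    - [[0,0,7],[1,39,0],0.8]
    - [[0,0,7],[0,38,0],0.8]
    - [[0,0,7],[0,0,0],0.8]
    - [[0,0,7],[0,0,0],0.8]

```text
t: 28.88
position: [0.4568, 0.1244, 0.1283]
tcp_rot: [-0.001, 0.236, 0.972, -0.0]
ft_force: [0.6, -0.3, 0.7]
gripper_width: 0.798
grasp_force: 0.0
```

Request:
servo_tool:
  motion:
    - [[0,0,7],[0,0,0],0.8]
    - [[0,0,7],[0,0,0],0.8]
    - [[0,0,7],[0,0,0],0.8]
    - [[0,0,7],[0,0,0],0.8]
    - [[0,0,7],[0,0,0],0.8]
    - [[0,0,7],[0,0,0],0.8]
    - [[0,0,0],[0,0,0],0.8]
    - [[0,0,0],[0,0,0],0.8]

```text
t: 29.55
position: [0.4572, 0.1227, 0.1287]
tcp_rot: [-0.001, 0.566, 0.825, -0.001]
ft_force: [-0.3, -0.2, -0.2]
gripper_width: 0.803
grasp_force: 0.0
```

Run:
```python
from h import *
c=snap("wrist","w19.png")
x,y=ring(c,449,131,42,.028,.039);go(x/1000,y/1000,.026,19.6)
```

```text
ring 2483 [448.8 130.9  47.   60.2] long 110.6
pos [457.3 122.7 128.9] yaw 21.1 tiltvec [-0.002 -0.    -1.   ] shift(tool,mm) [ 10.7  -4.8 102.9] turn [[-0.1, -0.0, 1.5], [0.0, -0.1, -178.5]] j6 -11.7
```

Request:
servo_tool:
  motion:
    - [[0,0,1.5],[11,-5,20],0.8]
    - [[0,0,0],[0,0,30],0.8]
    - [[0,0,0],[0,0,30],0.8]
    - [[0,0,0],[0,0,15],0.8]
    - [[0,0,0],[0,0,7],0.8]
    - [[0,0,0],[0,0,0],0.4]
    - [[0,0,0],[0,0,0],0.4]
    - [[0,0,0],[0,0,0],0.4]
  squeeze: 15

```text
t: 30.27
position: [0.4498, 0.1314, 0.0286]
tcp_rot: [0.001, 0.578, 0.816, 0.001]
ft_force: [0.4, 0.2, 0.0]
gripper_width: 0.635
grasp_force: 0.0
```

Request:
servo_tool:
  motion:
    - [[0,0,0],[0,0,0],0.4]
    - [[0,0,0],[0,0,0],0.4]
    - [[0,0,0],[0,0,0],0.4]
    - [[0,0,0],[0,0,0],0.4]
    - [[0,0,0],[0,0,-30],0.4]
    - [[0,0,0],[0,0,-40],0.4]

```text
t: 30.77
position: [0.4474, 0.1309, 0.0967]
tcp_rot: [-0.002, 0.578, 0.816, -0.002]
ft_force: [0.8, 0.6, -1.2]
gripper_width: 0.511
grasp_force: 15.0
```

Request:
servo_tool:
  motion:
    - [[0,0,0],[-31,26,0],0.4]
    - [[0,0,0],[-31,26,0],0.4]
    - [[0,0,0],[-31,26,0],0.4]
    - [[0,0,0],[-31,26,0],0.4]
    - [[0,0,0],[-31,26,0],0.4]
    - [[0,0,6],[-30,27,0],0.4]
    - [[0,0,6],[0,0,0],0.4]
    - [[0,0,6],[0,0,0],0.4]

```text
t: 31.43
position: [0.6597, 0.0074, 0.0972]
tcp_rot: [0.0, 0.701, 0.713, 0.0]
ft_force: [-0.4, 0.1, -1.8]
gripper_width: 0.509
grasp_force: 15.0
```

Request:
servo_tool:
  motion:
    - [[0,0,6],[0,0,0],0.4]
    - [[0,0,0],[0,0,0],0.4]
    - [[0,0,0],[0,0,0],0.4]
    - [[0,0,0],[0,0,0],0.4]

```text
t: 31.77
position: [0.6585, 0.0089, 0.0978]
tcp_rot: [0.0, 0.734, 0.679, 0.0]
ft_force: [-0.7, 0.2, -0.6]
gripper_width: 0.507
grasp_force: 15.0
```

Run:
```python
from h import *
go(.660,.011,.0122,-4.7)
```

```text
pos [658.5   8.9  97.8] yaw -4.4 tiltvec [ 0. -0. -1.] shift(tool,mm) [ 2.2  1.4 85.6] turn [[0.0, 0.0, 0.3], [-0.0, 0.0, -179.7]] j6 1.2
```

Request:
servo_tool:
  motion:
    - [[0,0,0],[2,1,30],0.4]
    - [[0,0,0],[0,0,30],0.4]
    - [[0,0,0],[0,0,15],0.4]
    - [[0,0,0],[0,0,6],0.4]
    - [[0,0,0],[0,0,3],0.4]
    - [[0,0,0],[0,0,0],0.4]
    - [[0,0,0],[0,0,0],0.4]

```text
t: 32.35
position: [0.6604, 0.0107, 0.0147]
tcp_rot: [0.001, 0.735, 0.678, 0.0]
ft_force: [0.5, 0.2, -1.8]
gripper_width: 0.512
grasp_force: 15.0
```

Request:
servo_tool:
  motion:
    - [[0,0,0],[0,0,0],0.8]
    - [[0,0,0],[0,0,0],0.8]
    - [[0,0,0],[0,0,0],0.8]
    - [[0,0,0],[0,0,0],0.8]
    - [[0,0,0],[0,0,-30],0.8]
    - [[0,0,0],[0,0,-40],1]
    - [[0,0,0],[0,0,-40],1]
    - [[0,0,0],[0,0,0],1]

```text
t: 33.02
position: [0.6634, 0.0106, 0.132]
tcp_rot: [0.004, 0.735, 0.678, 0.004]
ft_force: [-0.0, 0.5, 1.7]
gripper_width: 0.963
grasp_force: 0.0
```

Run:
```python
from h import *
c=snap("wrist","w20.png"); ring(c,660,11,27,.016,.026)
s=snap("scene","s20.png"); ring(s,482,392,42,.006,.03);ring(s,666,91,27,.016,.026)
go(.480,.392,.12,-54)
```

```text
ring 1359 [660.1  10.4  47.6  47.6] long 103.8
ring 408 [481.2 391.5  65.1  47.6] long 35.2
ring 171 [668.6  90.6  45.9  46.6] long 157.3
pos [660.6  10.7 125.4] yaw -4.6 tiltvec [ 0.003 -0.    -1.   ] shift(tool,mm) [ 365.5 -210.7    4.7] turn [[0.2, -0.1, 49.4], [0.1, 0.2, -130.6]] j6 1.5
```

Request:
servo_tool:
  motion:
    - [[0,0,0],[33,-19,0],1]
    - [[0,0,0],[33,-19,0],1]
    - [[0,0,0],[33,-19,0],1]
    - [[0,0,0],[33,-19,0],1]
    - [[0,0,0],[33,-19,0],1]
    - [[0,0,0],[33,-19,0],1]
    - [[0,0,0],[33,-19,0],1]
    - [[0,0,0],[33,-19,0],1]

```text
t: 33.78
position: [0.5278, 0.2873, 0.1221]
tcp_rot: [-0.0, 0.735, 0.678, -0.001]
ft_force: [0.3, 0.5, 0.4]
gripper_width: 1.0
grasp_force: 0.0
```

Request:
servo_tool:
  motion:
    - [[0,0,0],[33,-19,0],1]
    - [[0,0,0],[33,-19,0],1]
    - [[0,0,7],[35,-20,0],1]
    - [[0,0,7],[0,0,0],1]
    - [[0,0,7],[0,0,0],1]
    - [[0,0,7],[0,0,0],1]
    - [[0,0,7],[0,0,0],1]
    - [[0,0,7],[0,0,0],1]

```text
t: 34.45
position: [0.4796, 0.3903, 0.1219]
tcp_rot: [0.0, 0.93, 0.368, -0.001]
ft_force: [0.1, 0.2, 0.6]
gripper_width: 1.0
grasp_force: 0.0
```

Request:
servo_tool:
  motion:
    - [[0,0,7],[0,0,0],1]
    - [[0,0,0],[0,0,0],1]
    - [[0,0,0],[0,0,0],1]
    - [[0,0,0],[0,0,0],1]

```text
t: 34.78
position: [0.48, 0.3905, 0.1228]
tcp_rot: [0.0, 0.949, 0.315, -0.001]
ft_force: [-0.0, -0.9, -0.4]
gripper_width: 1.0
grasp_force: 0.0
```

Run:
```python
from h import *
c=snap("wrist","w21.png"); x,y=ring(c,480,392,42,.006,.03); x,y=ring(c,x,y,27,.013,.022)
go(x/1000,y/1000,.007,-54)
```

```text
ring 3390 [480.8 392.7  62.8  47.3] long 36.7
ring 2838 [480.4 392.6  47.   47.4] long 170.6
pos [480.1 390.5 123.1] yaw -53.3 tiltvec [-0.001 -0.001 -1.   ] shift(tool,mm) [  1.5  -1.5 116.1] turn [[0.0, 0.0, 0.7], [-0.1, 0.0, -179.3]] j6 88.1
```

Request:
servo_tool:
  motion:
    - [[0,0,0.7],[1.5,-1.5,30],0.85]
    - [[0,0,0],[0,0,30],0.8]
    - [[0,0,0],[0,0,30],0.8]
    - [[0,0,0],[0,0,18],0.8]
    - [[0,0,0],[0,0,7],0.8]
    - [[0,0,0],[0,0,0],0.4]
    - [[0,0,0],[0,0,0],0.4]
    - [[0,0,0],[0,0,0],0.4]

```text
t: 35.5
position: [0.4814, 0.3934, 0.0102]
tcp_rot: [-0.0, 0.951, 0.308, 0.001]
ft_force: [-0.4, 0.7, -0.3]
gripper_width: 0.636
grasp_force: 0.0
```

Request:
servo_tool:
  motion:
    - [[0,0,0],[0,0,0],0.4]
    - [[0,0,0],[0,0,0],0.4]
    - [[0,0,0],[0,0,0],0.4]
    - [[0,0,0],[0,0,0],0.4]
    - [[0,0,0],[0,0,0],0.4]

```text
t: 35.92
position: [0.4812, 0.3932, 0.0099]
tcp_rot: [-0.0, 0.952, 0.308, 0.001]
ft_force: [-1.5, -1.0, 6.3]
gripper_width: 0.509
grasp_force: 15.0
```

Request:
servo_tool:
  motion:
    - [[0,0,0],[0,0,-32],0.4]
    - [[0,0,0],[0,0,-33],0.4]
    - [[0,0,0],[-30,32,0],0.4]
    - [[0,0,0],[-30,32,0],0.4]
    - [[0,0,0],[-30,32,0],0.4]
    - [[0,0,0],[-30,32,0],0.4]
    - [[0,0,0],[-30,32,0],0.4]
    - [[0,0,0],[-30,32,0],0.4]

```text
t: 36.58
position: [0.4481, 0.1432, 0.074]
tcp_rot: [0.0, 0.951, 0.308, 0.0]
ft_force: [0.6, 0.3, -1.5]
gripper_width: 0.511
grasp_force: 15.0
```

Request:
servo_tool:
  motion:
    - [[0,0,0],[0,0,0],0.4]
    - [[0,0,0],[0,0,0],0.4]
    - [[0,0,0],[0,0,0],0.4]
    - [[0,0,0],[0,0,0],0.4]

```text
t: 36.92
position: [0.449, 0.1459, 0.0738]
tcp_rot: [-0.0, 0.951, 0.308, 0.0]
ft_force: [0.4, 0.4, -1.6]
gripper_width: 0.511
grasp_force: 15.0
```

Run:
```python
from h import *
c=snap("wrist","w22.png"); s=arm.read_state(); p=s["position"]*1000; print(s["gripper_width"])
ring(c,p[0],p[1],27,p[2]/1000+.004,p[2]/1000+.014); go(.450,.1318,.0255)
```

```text
0.5115584036754065
ring 7333 [449.2 144.9  47.4  49.2] long 164.4
pos [448.9 145.9  73.7] yaw -54.1 tiltvec [ 0.  0. -1.] shift(tool,mm) [-7.4 12.1 48.2]
```

Request:
servo_tool:
  motion:
    - [[0,0,0],[-7,12,0],0.4]
    - [[0,0,0],[0,0,20],0.4]
    - [[0,0,0],[0,0,8],0.4]
    - [[0,0,0],[0,0,4],0.4]
    - [[0,0,0],[0,0,4],0.4]
    - [[0,0,0],[0,0,4],0.4]
    - [[0,0,0],[0,0,4],0.4]
    - [[0,0,0],[0,0,2],0.4]

```text
t: 37.63
position: [0.4501, 0.1312, 0.0276]
tcp_rot: [-0.0, 0.952, 0.308, 0.0]
ft_force: [-6.2, 1.5, 20.6]
gripper_width: 0.511
grasp_force: 15.0
```

Request:
servo_tool:
  motion:
    - [[0,0,0],[0,0,0.5],0.4]
    - [[0,0,0],[0,0,0],0.4]
    - [[0,0,0],[0,0,0],0.4]

```text
t: 37.88
position: [0.4501, 0.1313, 0.0275]
tcp_rot: [-0.0, 0.952, 0.307, 0.0]
ft_force: [-2.2, 2.2, 5.0]
gripper_width: 0.507
grasp_force: 15.0
```

Request:
servo_tool:
  motion:
    - [[0,0,0],[0,0,0],0.8]
    - [[0,0,0],[0,0,0],0.8]
    - [[0,0,0],[0,0,0],0.8]
    - [[0,0,0],[0,0,0],0.8]
    - [[0,0,0],[0,0,-20],0.8]
    - [[0,0,0],[0,0,-25],0.8]
    - [[0,0,0],[0,0,-25],0.7]
    - [[0,0,0],[0,0,0],0.7]

```text
t: 38.55
position: [0.4521, 0.1314, 0.1008]
tcp_rot: [0.0, 0.952, 0.307, 0.003]
ft_force: [0.8, -0.4, 1.3]
gripper_width: 0.717
grasp_force: 0.0
```

Request:
servo_tool:
  motion:
    - [[0,0,0],[0,0,0],0.7]
    - [[0,0,0],[0,0,0],0.7]

```text
t: 38.72
position: [0.4497, 0.1309, 0.0966]
tcp_rot: [-0.0, 0.952, 0.307, -0.0]
ft_force: [-0.4, 0.4, -0.1]
gripper_width: 0.702
grasp_force: 0.0
```

Run:
```python
from h import *
c=snap("wrist","w23.png")
print("case");ring(c,450,132,42,.028,.039); print("crystal");x,y=ring(c,450,132,25,.039,.047)
go(x/1000,y/1000,.0375)
```

```text
case
ring 2062 [449.4 130.7  60.8  47.4] long 36.0
crystal
ring 2085 [450.3 130.7  33.3  33.1] long 71.3
pos [449.5 130.9  96.2] yaw -54.2 tiltvec [-0.001 -0.    -1.   ] shift(tool,mm) [ 0.6  0.6 58.7]
```

Request:
servo_tool:
  motion:
    - [[0,0,0],[0.5,0.5,20],0.6]
    - [[0,0,0],[0,0,20],0.6]
    - [[0,0,0],[0,0,13],0.6]
    - [[0,0,0],[0,0,5],0.6]
    - [[0,0,0],[0,0,0],0.25]
    - [[0,0,0],[0,0,0],0.25]
    - [[0,0,0],[0,0,0],0.25]
    - [[0,0,0],[0,0,0],0.25]
  squeeze: 10

```text
t: 39.43
position: [0.4511, 0.131, 0.0398]
tcp_rot: [0.0, 0.952, 0.307, 0.001]
ft_force: [-1.3, 0.3, -0.1]
gripper_width: 0.363
grasp_force: 1.2
```

Request:
servo_tool:
  motion:
    - [[0,0,0],[0,0,0],0.25]
    - [[0,0,0],[0,0,0],0.25]
    - [[0,0,0],[0,0,0],0.25]
    - [[0,0,0],[0,0,0],0.25]
    - [[0,0,0],[0,0,-10],0.25]
    - [[0,0,0],[0,0,-40],0.25]
    - [[0,0,0],[0,0,-40],0.25]

```text
t: 40.02
position: [0.4494, 0.1307, 0.1297]
tcp_rot: [-0.0, 0.952, 0.307, -0.002]
ft_force: [0.6, 0.1, -0.5]
gripper_width: 0.355
grasp_force: 10.0
```

Request:
servo_tool:
  motion:
    - [[0,0,0],[-22,32,0],0.25]
    - [[0,0,0],[-22,32,0],0.25]
    - [[0,0,0],[-22,32,0],0.25]
    - [[0,0,0],[-22,32,0],0.25]
    - [[0,0,0],[-22,32,0],0.25]
    - [[0,0,0],[-22,32,0],0.25]
    - [[0,0,7],[0,0,0],0.25]
    - [[0,0,7],[0,0,0],0.25]

```text
t: 40.68
position: [0.4558, -0.104, 0.1297]
tcp_rot: [0.0, 0.983, 0.185, 0.0]
ft_force: [-0.8, 0.5, -0.9]
gripper_width: 0.352
grasp_force: 10.0
```

Request:
servo_tool:
  motion:
    - [[0,0,7],[0,0,0],0.25]
    - [[0,0,7],[0,0,0],0.25]
    - [[0,0,7],[0,0,0],0.25]
    - [[0,0,1],[0,0,0],0.25]
    - [[0,0,0],[0,0,0],0.25]
    - [[0,0,0],[0,0,0],0.25]
    - [[0,0,0],[0,0,0],0.25]

```text
t: 41.27
position: [0.456, -0.102, 0.1293]
tcp_rot: [0.0, 1.0, -0.0, 0.0]
ft_force: [0.1, -0.7, -0.1]
gripper_width: 0.356
grasp_force: 10.0
```

Run:
```python
from h import *
c=snap("wrist","w24.png"); cup(c); print(arm.read_state()["gripper_width"])
go(.4563,-.1015,.0285,-90.4)
```

```text
cup 7700 [456.2 -85.6 186.9  51.8  89.9]
0.3511150251533281
pos [ 456.  -102.   129.3] yaw -90.1 tiltvec [-0. -0. -1.] shift(tool,mm) [  0.3  -0.5 100.8] turn [[0.0, 0.0, 0.3], [-0.0, 0.0, -179.7]] j6 71.7
```

Request:
servo_tool:
  motion:
    - [[0,0,0],[0,0,35],0.25]
    - [[0,0,0],[0,0,35],0.25]
    - [[0,0,0],[0,0,18],0.25]
    - [[0,0,0],[0,0,9],0.25]
    - [[0,0,0],[0,0,4.5],0.25]
    - [[0,0,0],[0,0,0],0.25]
    - [[0,0,0],[0,0,0],0.25]

```text
t: 41.9
position: [0.4567, -0.1022, 0.0285]
tcp_rot: [0.0, 1.0, -0.001, 0.001]
ft_force: [0.3, 0.4, 0.0]
gripper_width: 0.358
grasp_force: 10.0
```

Request:
servo_tool:
  motion:
    - [[0,0,0],[0,0,0],0.46]
    - [[0,0,0],[0,0,0],0.46]
    - [[0,0,0],[0,0,0],0.46]
    - [[0,0,0],[0,0,-10],0.46]
    - [[0,0,0],[0,0,-30],0.46]
    - [[0,0,0],[0,0,-40],0.46]
    - [[0,0,0],[0,0,-20],0.8]
    - [[0,0,0],[0,0,0],0.8]

```text
t: 42.57
position: [0.4582, -0.1027, 0.1325]
tcp_rot: [0.001, 1.0, -0.002, 0.004]
ft_force: [0.1, -0.8, -0.5]
gripper_width: 0.557
grasp_force: 0.0
```

Request:
servo_tool:
  motion:
    - [[0,0,0],[0,0,0],0.8]
    - [[0,0,0],[0,0,0],0.8]

```text
t: 42.73
position: [0.4556, -0.1019, 0.1275]
tcp_rot: [-0.0, 1.0, -0.002, -0.0]
ft_force: [-0.5, -0.2, -0.5]
gripper_width: 0.698
grasp_force: 0.0
```

Run:
```python
from h import *
c=snap("wrist","w25.png"); cup(c); X=cloud(c)
d=np.linalg.norm(X[...,:2]*1000-[456,-101],axis=-1); print("in cup z",np.percentile(X[d<12][:,2],[10,50,90]))
go(.4495,.1307,.1,-54)
```

```text
cup 8600 [456.4 -85.7 186.6  51.7  89.6]
in cup z [0.02785218 0.028688   0.02960432]
pos [ 455.4 -101.8  127. ] yaw -90.2 tiltvec [-0.001  0.    -1.   ] shift(tool,mm) [  -6.6 -232.5   27.1] turn [[-0.1, 0.1, -36.2], [0.1, 0.1, 143.8]] j6 71.9
```

All three crystals are stacked in the cup. Next I'll return for case C.

Request:
servo_tool:
  motion:
    - [[0,0,0],[-1,-39,0],0.8]
    - [[0,0,0],[-1,-39,0],0.8]
    - [[0,0,0],[-1,-39,0],0.8]
    - [[0,0,0],[-1,-39,0],0.8]
    - [[0,0,-7],[-1,-39,0],0.8]
    - [[0,0,-7],[-2,-38,0],0.8]
    - [[0,0,-7],[0,0,0],0.8]
    - [[0,0,-7],[0,0,0],0.8]

```text
t: 43.45
position: [0.444, 0.1323, 0.1265]
tcp_rot: [-0.0, 0.97, 0.245, -0.001]
ft_force: [-0.3, -0.7, 0.2]
gripper_width: 0.8
grasp_force: 0.0
```

Request:
servo_tool:
  motion:
    - [[0,0,-7],[0,0,0],0.8]
    - [[0,0,-1.2],[0,0,0],0.8]
    - [[0,0,0],[0,0,0],0.8]
    - [[0,0,0],[0,0,0],0.8]

```text
t: 43.78
position: [0.4449, 0.1303, 0.1271]
tcp_rot: [-0.0, 0.952, 0.307, -0.001]
ft_force: [0.3, 0.7, 0.3]
gripper_width: 0.799
grasp_force: 0.0
```

Run:
```python
from h import *
c=snap("wrist","w26.png")
x,y=ring(c,449,131,42,.028,.039);go(x/1000,y/1000,.027,-54)
```

```text
ring 2496 [450.2 130.6  61.4  47.2] long 35.6
pos [445.  130.3 127.3] yaw -54.2 tiltvec [-0.001 -0.    -1.   ] shift(tool,mm) [  4.5   2.8 100.3] turn [[-0.0, 0.0, -0.2], [0.1, 0.0, 179.8]] j6 64.8
```

Request:
servo_tool:
  motion:
    - [[0,0,0],[4.5,3,20],0.8]
    - [[0,0,0],[0,0,30],0.8]
    - [[0,0,0],[0,0,30],0.8]
    - [[0,0,0],[0,0,14],0.8]
    - [[0,0,0],[0,0,6],0.8]
    - [[0,0,0],[0,0,0],0.4]
    - [[0,0,0],[0,0,0],0.4]
    - [[0,0,0],[0,0,0],0.4]
  squeeze: 15

```text
t: 44.5
position: [0.4513, 0.1308, 0.0287]
tcp_rot: [0.0, 0.951, 0.309, 0.001]
ft_force: [0.3, 0.0, 0.5]
gripper_width: 0.635
grasp_force: 0.0
```

Request:
servo_tool:
  motion:
    - [[0,0,0],[0,0,0],0.4]
    - [[0,0,0],[0,0,0],0.4]
    - [[0,0,0],[0,0,0],0.4]
    - [[0,0,0],[0,0,0],0.4]
    - [[0,0,0],[0,0,0],0.4]
    - [[0,0,0],[0,0,-35],0.4]
    - [[0,0,0],[0,0,-35],0.4]

```text
t: 45.08
position: [0.4495, 0.1305, 0.0977]
tcp_rot: [-0.0, 0.951, 0.309, -0.002]
ft_force: [1.1, -0.4, -0.5]
gripper_width: 0.504
grasp_force: 15.0
```

Request:
servo_tool:
  motion:
    - [[0,0,0],[6,35,0],0.4]
    - [[0,0,0],[6,35,0],0.4]
    - [[0,0,0],[6,35,0],0.4]
    - [[0,0,0],[6,35,0],0.4]
    - [[0,0,0],[6,35,0],0.4]
    - [[0,0,0],[6,35,0],0.4]
    - [[0,0,0],[6,35,0],0.4]
    - [[0,0,-7],[5,36,0],0.4]

```text
t: 45.75
position: [0.6548, -0.0702, 0.0979]
tcp_rot: [0.0, 0.931, 0.366, 0.0]
ft_force: [-0.3, 0.3, -0.6]
gripper_width: 0.51
grasp_force: 15.0
```

Request:
servo_tool:
  motion:
    - [[0,0,-7],[0,0,0],0.4]
    - [[0,0,-7],[0,0,0],0.4]
    - [[0,0,-7],[0,0,0],0.4]
    - [[0,0,-7],[0,0,0],0.4]
    - [[0,0,-7],[0,0,0],0.4]
    - [[0,0,-7],[0,0,0],0.4]
    - [[0,0,0],[0,0,0],0.4]
    - [[0,0,0],[0,0,0],0.4]

```text
t: 46.42
position: [0.6537, -0.0689, 0.0978]
tcp_rot: [-0.0, 0.739, 0.674, -0.0]
ft_force: [0.7, 0.1, -0.5]
gripper_width: 0.511
grasp_force: 15.0
```

Run:
```python
from h import *
print(arm.read_state()["gripper_width"]);go(.6535,-.069,.0135,-4.7)
```

```text
0.5113322427078018
pos [653.7 -68.9  97.8] yaw -5.2 tiltvec [-0.  0. -1.] shift(tool,mm) [-0.1 -0.2 84.3] turn [[-0.0, -0.0, -0.5], [-0.0, 0.0, 179.5]] j6 -4.9
```

Request:
servo_tool:
  motion:
    - [[0,0,0],[0,0,30],0.4]
    - [[0,0,0],[0,0,30],0.4]
    - [[0,0,0],[0,0,14],0.4]
    - [[0,0,0],[0,0,6],0.4]
    - [[0,0,0],[0,0,3],0.4]
    - [[0,0,0],[0,0,0],0.4]
    - [[0,0,0],[0,0,0],0.4]

```text
t: 47.0
position: [0.6547, -0.0691, 0.0159]
tcp_rot: [0.001, 0.738, 0.675, 0.001]
ft_force: [0.1, 0.4, -1.3]
gripper_width: 0.51
grasp_force: 15.0
```

Request:
servo_tool:
  motion:
    - [[0,0,0],[0,0,0],0.8]
    - [[0,0,0],[0,0,0],0.8]
    - [[0,0,0],[0,0,0],0.8]
    - [[0,0,0],[0,0,0],0.8]
    - [[0,0,0],[0,0,-30],0.8]
    - [[0,0,0],[0,0,-40],0.8]
    - [[0,0,0],[0,0,-40],0.8]
    - [[0,0,0],[0,0,-40],0.8]

```text
t: 47.67
position: [0.6535, -0.0689, 0.1665]
tcp_rot: [-0.0, 0.737, 0.676, -0.0]
ft_force: [0.9, -0.1, 0.7]
gripper_width: 0.803
grasp_force: 0.0
```

Request:
servo_tool:
  motion:
    - [[0,0,0],[0,0,0],0.8]
    - [[0,0,0],[0,0,0],0.8]
    - [[0,0,0],[0,0,0],0.8]

```text
t: 47.92
position: [0.6534, -0.0689, 0.1639]
tcp_rot: [-0.0, 0.737, 0.676, -0.0]
ft_force: [-0.4, -0.7, -1.5]
gripper_width: 0.8
grasp_force: 0.0
```

Run:
```python
from h import *
c=snap("wrist","w27.png")
for x,y in((666,91),(660,11),(653.5,-69)): ring(c,x,y,27,.016,.026)
s=snap("scene","s27.png");cup(s)
for x,y in((668,91),(662,11),(655,-69)): ring(s,x,y,27,.016,.026)
go(.4568,-.023,.14,0)
```

```text
ring 705 [665.5  75.4  18.4  46. ] long 175.2
ring 1313 [660.1  10.2  47.5  47.1] long 85.1
ring 1117 [654.  -70.4  47.6  47.1] long 86.0
cup 803 [457.9 -86.4 189.6  56.3  89.3]
ring 180 [668.6  91.1  47.2  46.1] long 8.4
ring 155 [662.6  12.4  45.8  46.1] long 123.6
ring 152 [656.6 -68.7  46.3  48.7] long 114.5
pos [653.  -68.8 162.8] yaw -5.0 tiltvec [-0.003  0.001 -1.   ] shift(tool,mm) [  28.6 -199.4   23.4] turn [[-0.2, -0.0, -5.0], [-0.0, 0.3, 175.0]] j6 -5.1
```

All three cases lie flat in the tray, and the cup hasn't moved. Before taking the cup, I'll look at the bin from above.

Request:
servo_tool:
  motion:
    - [[0,0,0],[-31,-20,-14],0.8]
    - [[0,0,0],[-31,-20,-14],0.8]
    - [[0,0,0],[-31,-20,-14],0.8]
    - [[0,0,0],[-31,-20,-14],0.8]
    - [[0,0,0],[-31,-20,-14],0.8]
    - [[0,0,0],[-31,-20,-14],0.8]
    - [[0,0,0],[-31,-20,-14],0.8]
    - [[0,0,0],[-31,-20,-14],0.8]

```text
t: 48.68
position: [0.4712, -0.3031, 0.2759]
tcp_rot: [-0.001, 0.737, 0.676, -0.0]
ft_force: [0.3, -0.4, -0.6]
gripper_width: 0.804
grasp_force: 0.0
```

Request:
servo_tool:
  motion:
    - [[0,0,0],[0,0,0],0.8]
    - [[0,0,0],[0,0,0],0.8]
    - [[0,0,0],[0,0,0],0.8]

```text
t: 48.93
position: [0.4728, -0.3016, 0.2753]
tcp_rot: [-0.001, 0.737, 0.676, -0.0]
ft_force: [0.2, -0.1, -0.1]
gripper_width: 0.802
grasp_force: 0.0
```

Run:
```python
from h import *
c=snap("wrist","w28.png"); X=cloud(c); print(arm.read_state()["position"])
q=X[(X[...,2]>.136)&(X[...,2]<.147)&(X[...,1]<-.3)]; print("top",len(q),cv2.minAreaRect((q[:,:2]*1000).astype(np.float32)))
# slope plane
m=(X[...,2]>.08)&(X[...,2]<.13)&(X[...,1]<-.27)&(X[...,1]>-.42)&(X[...,0]>.4)&(X[...,0]<.58); q=X[m]
for _ in range(5):
    ctr=q.mean(0); n=np.linalg.svd(q-ctr,full_matrices=False)[2][2]; n*=np.sign(n[2]); r=X[m]-ctr; q=X[m][abs(r@n)<.004]
print("plane",len(q),m.sum(),n,ctr,"yaw of bin x",np.degrees(np.arctan2(-n[1],-n[0])))
print("x range",np.percentile(q,[1,99],axis=0))
```

```text
[ 0.47309414 -0.30113385  0.27525348]
top 7725 ((496.4231872558594, -380.2364807128906), (140.6193084716797, 75.48139953613281), 0.951973557472229)
plane 9083 9085 [-0.13716954  0.6930935   0.70767642] [ 0.4891092  -0.32459078  0.10529635] yaw of bin x -78.80530386743284
x range [[ 0.41998656 -0.3570974   0.08052035]
 [ 0.55689445 -0.29124329  0.12869613]]
```

View pics/w28.png

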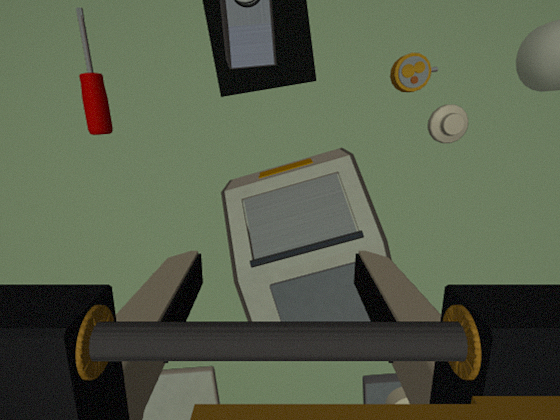

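The picture shows the flap with corners (243,200), (337,173), (360,234) and (252,262), with its hinge strip on the far side. I'll compute the bin frame and the cup waypoints.

```bash
cat > bin.py <<'E'
from h import *
n=np.array([-.13717,.69309,.70768]);c0=np.array([.48911,-.32459,.10530])
c=dict(np.load("pics/w28.png.npz")); T=c["cam_to_world"]
def hit(u,v):
    w=T[:3,:3]@np.array([(u-c["cx"])/c["fx"],(v-c["cy"])/c["fy"],1]); o=T[:3,3]; return o+w*(n@(c0-o))/(n@w)
F=[hit(*p) for p in((243,200),(337,173),(360,234),(252,262))]
yaw=np.radians(-78.8); bx=np.array([np.cos(yaw),np.sin(yaw),0]); by=np.array([-bx[1],bx[0],0])
mid=np.mean(F,0)
# bin origin: lateral from flap mid, along from plane (x=-75 at z=70 -> x - z = -145mm on the face)
lat=by@mid; along=np.mean([bx@f-f[2] for f in F])+.145
O=bx*along+by*lat
def wp(x,z,th):
    """TCP world for cup lip at bin (x,z) mm with nose-down th deg; grasp point at cup (-78.5,27)"""
    t=np.radians(th); cx=np.array([np.cos(t),-np.sin(t)]); cz=np.array([np.sin(t),np.cos(t)])
    g=np.array([x,z])/1000-.157*cx+.0154*cz - .019*cz   # TCP lies 19mm past grasp point, along -cz
    p=O+bx*g[0]; p[2]=g[1]; return p
if __name__=="__main__":
    print(np.round(F,4).tolist(),"O",O, "mid",mid)
    for f in F: print("bin x,y,z",(f-O)@bx,(f-O)@by,f[2])
    for a in((-75,125,5),(-40,105,12),(-23,65,58),(-23,65,50)): print(a,np.round(wp(*a)*1000,1))
    go(.4567,-.0233,.14,-.4)
E
python3 bin.py
```

```text
[[0.4365, -0.311, 0.0818], [0.5316, -0.2919, 0.0816], [0.5424, -0.3397, 0.1305], [0.4439, -0.3584, 0.1297]] O [ 0.49617517 -0.36366268  0.        ] mid [ 0.48857248 -0.32526628  0.10585814]
bin x,y,z -0.06327140551804443 -0.04833742336264077 0.08177208173856021
bin x,y,z -0.0634847374287242 0.04864059625178872 0.08155028845220252
bin x,y,z -0.014504857672691822 0.04998317921141346 0.13045068338544857
bin x,y,z -0.015306421749059811 -0.05028635210056118 0.12965952405526832
(-75, 125, 5) [ 451.2 -136.4  135.1]
(-40, 105, 12) [ 458.4 -173.   134.1]
(-23, 65, 58) [ 475.  -256.5  196.2]
(-23, 65, 50) [ 471.6 -239.4  183. ]
pos [ 473.1 -301.1  275.3] yaw -4.9 tiltvec [-0.002  0.002 -1.   ] shift(tool,mm) [275.2 -40.  135.7] turn [[-0.1, -0.1, -4.5], [-0.1, 0.2, 175.5]] j6 -32.3
```

Request:
servo_tool:
  motion:
    - [[0,0,-5.3],[24,0,10],0.6]
    - [[0,0,-5.4],[24,0,20],0.6]
    - [[0,0,-5.4],[0,0,20],0.6]
    - [[0,7,0],[0,0,0],0.6]
    - [[0,7,0],[0,0,0],0.6]
    - [[0,7,0],[0,0,0],0.6]
    - [[0,7,0],[0,0,0],0.6]
    - [[0,7,0],[0,0,0],0.6]

```text
t: 49.65
position: [0.4756, -0.2532, 0.2264]
tcp_rot: [-0.235, 0.604, 0.736, 0.193]
ft_force: [0.0, 0.0, -0.5]
gripper_width: 0.599
grasp_force: 0.0
```

Request:
servo_tool:
  motion:
    - [[0,7,0],[0,0,0],0.6]
    - [[0,7,0],[0,0,0],0.6]
    - [[0,7,0],[0,0,0],0.6]
    - [[0,2,0],[0,0,0],0.6]
    - [[0,0,0],[0,0,0],0.6]
    - [[0,0,0],[0,0,0],0.6]

```text
t: 50.15
position: [0.4752, -0.2533, 0.2255]
tcp_rot: [-0.375, 0.555, 0.676, 0.307]
ft_force: [-0.1, 0.2, 0.4]
gripper_width: 0.6
grasp_force: 0.0
```

Run:
```python
from h import *
go(.475,-.2565,.196,11.2); print(np.degrees(arm.read_state()["joint_positions"]))
```

```text
pos [ 475.2 -253.3  225.5] yaw 11.2 tiltvec [-0.165  0.832 -0.53 ] shift(tool,mm) [-26.6  -0.8  13. ] turn [[-0.1, -58.0, -0.0], [-87.3, 0.1, 157.4]] j6 -58.9
[-46.64558893  44.08163478  73.10590167  29.4228116  113.3853674
 -58.89603512]
```

The 58° tilt is reachable. I'll untilt and go to the cup handle.

Request:
servo_tool:
  motion:
    - [[0,-7,0],[0,0,0],0.6]
    - [[0,-7,0],[0,0,0],0.6]
    - [[0,-7,0],[0,0,0],0.6]
    - [[0,-7,0],[0,0,0],0.6]
    - [[0,-7,0],[0,0,0],0.6]
    - [[0,-7,0],[0,0,0],0.6]
    - [[0,-7,0],[0,0,0],0.6]
    - [[0,-7,0],[0,0,0],0.6]

```text
t: 50.82
position: [0.4758, -0.2538, 0.2288]
tcp_rot: [-0.008, 0.634, 0.773, 0.01]
ft_force: [-0.2, 0.4, -1.1]
gripper_width: 0.598
grasp_force: 0.0
```

Request:
servo_tool:
  motion:
    - [[0,-2,0],[0,0,0],0.6]
    - [[0,0,5.8],[38,0,0],0.6]
    - [[0,0,5.8],[38,0,0],0.6]
    - [[0,0,0],[38,-2,10],0.6]
    - [[0,0,0],[38,-2,20],0.6]
    - [[0,0,0],[38,-2,30],0.6]
    - [[0,0,0],[30,0,20],0.6]
    - [[0,0,0],[0,0,0],0.6]

```text
t: 51.48
position: [0.4575, -0.0367, 0.1493]
tcp_rot: [-0.001, 0.708, 0.706, -0.001]
ft_force: [-0.1, -0.4, -0.9]
gripper_width: 0.605
grasp_force: 0.0
```

Request:
servo_tool:
  motion:
    - [[0,0,0],[0,0,0],0.6]
    - [[0,0,0],[0,0,0],0.6]
    - [[0,0,0],[0,0,0],0.6]

```text
t: 51.73
position: [0.4603, -0.0422, 0.1527]
tcp_rot: [0.001, 0.71, 0.704, 0.001]
ft_force: [-0.4, -1.3, 0.3]
gripper_width: 0.602
grasp_force: 0.0
```

Run:
```python
from h import *
c=snap("wrist","w29.png"); cup(c); X=cloud(c)
h=X[(X[...,2]>.025)&(X[...,2]<.042)&(abs(X[...,0]-.457)<.03)&(X[...,1]>-.035)&(X[...,1]<.02)]
print("handle",cv2.minAreaRect((h[:,:2]*1000).astype(np.float32)),h[:,1].max())
go(.4567,-.0233,.011,-.4)
```

```text
cup 4120 [455.8 -73.8 164.5  51.1  89.7]
handle ((455.75860595703125, -13.307535171508789), (43.44567108154297, 13.236178398132324), 89.52715301513672) 0.008436755411041358
pos [460.2 -42.4 152.5] yaw -0.5 tiltvec [ 0.002 -0.001 -1.   ] shift(tool,mm) [ 19.1  -4.  141.5] turn [[0.1, 0.0, -0.1], [0.1, -0.2, 179.9]] j6 -10.5
```

Request:
servo_tool:
  motion:
    - [[0,0,0],[19,-4,0],0.5]
    - [[0,0,0],[0,0,35],0.5]
    - [[0,0,0],[0,0,35],0.5]
    - [[0,0,0],[0,0,35],0.5]
    - [[0,0,0],[0,0,25],0.5]
    - [[0,0,0],[0,0,12],0.5]
    - [[0,0,0],[0,0,0],0.5]
    - [[0,0,0],[0,0,0],0.5]

```text
t: 52.45
position: [0.456, -0.0232, 0.0098]
tcp_rot: [0.0, 0.71, 0.704, 0.0]
ft_force: [0.6, -0.4, 0.8]
gripper_width: 0.503
grasp_force: 0.0
```

Run:
```python
from h import *
go(.4562,-.0231,.0100,-.4)
```

```text
pos [456.  -23.2   9.8] yaw -0.5 tiltvec [ 0. -0. -1.] shift(tool,mm) [ 0.1  0.2 -0.2] turn [[0.0, 0.0, -0.1], [0.0, -0.0, 179.9]] j6 -8.2
```

Request:
servo_tool:
  motion:
    - [[0,0,0],[0,0,0],0.05]
    - [[0,0,0],[0,0,0],0.05]
    - [[0,0,0],[0,0,0],0.05]
    - [[0,0,0],[0,0,0],0.05]
    - [[0,0,0],[0,0,0],0.05]
    - [[0,0,0],[0,0,0],0.05]
    - [[0,0,0],[0,0,0],0.05]
    - [[0,0,0],[0,0,0],0.05]
  squeeze: 60

```text
t: 53.12
position: [0.4559, -0.0225, 0.0097]
tcp_rot: [0.0, 0.71, 0.704, 0.0]
ft_force: [0.4, 1.0, 5.4]
gripper_width: 0.142
grasp_force: 60.0
```

Request:
servo_tool:
  motion:
    - [[0,0,0],[0,0,-4],0.05]
    - [[0,0,0],[0,0,-8],0.05]
    - [[0,0,0],[0,0,-12],0.05]
    - [[0,0,0],[0,0,-16],0.05]
    - [[0,0,0],[0,0,-16],0.05]
    - [[0,0,0],[0,0,-12],0.05]
    - [[0,0,0],[0,0,-6],0.05]
    - [[0,0,0],[0,0,0],0.05]

```text
t: 53.78
position: [0.4561, -0.0226, 0.0847]
tcp_rot: [0.001, 0.71, 0.704, 0.001]
ft_force: [-0.1, -0.3, -3.1]
gripper_width: 0.144
grasp_force: 60.0
```

Run:
```python
from h import *
c=snap("side","d30.png"); s=snap("scene","s30.png"); w=snap("wrist","w30.png")
X=cloud(w); p=arm.read_state()["position"]; print(p,arm.read_state()["gripper_width"])
q=X[(abs(X[...,0]-.456)<.03)&(X[...,1]<-.07)&(X[...,1]>-.19)&(X[...,2]>.06)&(X[...,2]<.16)]
for y in np.arange(-.18,-.07,.02):
    r=q[abs(q[:,1]-y)<.004]; print(round(y,2),len(r),np.percentile(r[:,2],[2,50,98]) if len(r) else 0)
cv2.imwrite("pics/c30.png",np.hstack([cv2.resize(c["pixels"][150:300,230:430],(400,300)),cv2.resize(s["pixels"][120:270,170:370],(400,300))])[:,:,::-1])
import bin as B
go(*B.wp(-75,125,5),11.2)
```

```text
[ 0.45517975 -0.02244172  0.08290929] 0.14646152709012786
-0.18 0 0
-0.16 0 0
-0.14 0 0
-0.12 0 0
-0.1 0 0
-0.08 304 [0.07673045 0.07777579 0.07887187]
pos [455.2 -22.4  82.9] yaw -0.5 tiltvec [-0.001  0.    -1.   ] shift(tool,mm) [-113.9   -3.1  -52.2] turn [[-0.1, -0.0, -11.7], [-0.0, 0.1, 168.3]] j6 -8.2
```

View pics/c30.png

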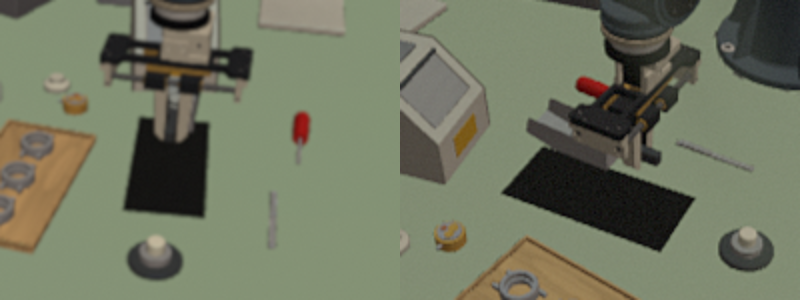

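Scene half: the cup is held level by the gripper in front of the bin, and the mat is clear. Now I'll raise it gently, yaw it, and approach.

Request:
servo_tool:
  motion:
    - [[0,0,0],[0,0,-6],0.05]
    - [[0,0,0],[0,0,-12],0.05]
    - [[0,0,0],[0,0,-16],0.05]
    - [[0,0,0],[0,0,-12],0.05]
    - [[0,0,-2],[0,0,-6],0.05]
    - [[0,0,-3.9],[0,0,0],0.05]
    - [[0,0,-3.9],[0,0,0],0.05]
    - [[0,0,-2],[0,0,0],0.05]

```text
t: 54.6
position: [0.4554, -0.0225, 0.1354]
tcp_rot: [-0.0, 0.633, 0.775, -0.0]
ft_force: [0.2, 0.7, -2.4]
gripper_width: 0.146
grasp_force: 60.0
```

Request:
servo_tool:
  motion:
    - [[0,1,0],[-7,0,0],0.05]
    - [[0,2,0],[-13,0,0],0.05]
    - [[0,2,0],[-18,0,0],0.05]
    - [[0,0,0],[-18,0,0],0.05]
    - [[0,0,0],[-18,0,0],0.05]
    - [[0,0,0],[-14,0,0],0.05]
    - [[0,0,0],[-8,0,0],0.05]
    - [[0,0,0],[0,0,0],0.05]

```text
t: 55.27
position: [0.4745, -0.1174, 0.129]
tcp_rot: [-0.034, 0.634, 0.772, 0.028]
ft_force: [0.6, -0.6, -2.7]
gripper_width: 0.146
grasp_force: 60.0
```

Run:
```python
import bin as B
from h import *
s=arm.read_state();print(s["grasp_force"],s["gripper_width"])
for a in((-75,125,5),(-40,105,12),(-30,98,14)): B.go(*B.wp(*a),11.2)
```

```text
59.980536103248596 0.14604956715061834
pos [ 474.5 -117.4  129. ] yaw 11.2 tiltvec [-0.017  0.085 -0.996] shift(tool,mm) [-13.5 -26.6  -7.3] turn [[-0.0, -5.0, 0.0], [7.9, -0.0, -179.8]] j6 -36.1
pos [ 474.5 -117.4  129. ] yaw 11.2 tiltvec [-0.017  0.085 -0.996] shift(tool,mm) [-50.8 -26.6  -9.6] turn [[-0.0, -5.0, 0.0], [7.9, -0.0, -179.8]] j6 -36.1
pos [ 474.5 -117.4  129. ] yaw 11.2 tiltvec [-0.017  0.085 -0.996] shift(tool,mm) [-62.  -26.7  -9. ] turn [[-0.0, -5.0, 0.0], [7.9, -0.0, -179.8]] j6 -36.1
```

```bash
cat > seq.py <<'E'
import bin as B, sys
from h import *
def rows(ws):
    s=arm.read_state(); q=s["tcp_rot"]; M=R.from_quat([q[1],q[2],q[3],q[0]]).as_matrix(); p=s["position"]
    for (x,z,th) in ws:
        t=np.radians(th); X=-(B.bx*np.cos(t)-np.array([0,0,np.sin(t)])); Z=-(B.bx*np.sin(t)+np.array([0,0,np.cos(t)])); Y=np.cross(Z,X)
        N=np.stack([X,Y,Z],1); w=B.wp(x,z,th)
        print((x,z,th),"turn",np.round(R.from_matrix(M.T@N).as_rotvec(degrees=True),1),"shift",np.round(M.T@(w-p)*1000,1)); M,p=N,w
rows(eval(sys.argv[1]))
E
python3 seq.py "[(-75,118,8),(-55,108,12),(-38,102,14),(-25,95,17),(-25,92,24),(-24,86,31),(-24,80,38),(-23,74,45),(-23,69,52),(-22,65,58)]"
```

```text
(-75, 118, 8) turn [-0.  3.  0.] shift [-14.1 -26.6  -8.6]
(-55, 108, 12) turn [-0.  4.  0.] shift [-21.3  -0.   -3.8]
(-38, 102, 14) turn [0. 2. 0.] shift [-17.8  -0.   -3.1]
(-25, 95, 17) turn [ 0.  3. -0.] shift [-14.3   0.   -4.6]
(-25, 92, 24) turn [ 0.  7. -0.] shift [ -1.6   0.  -16.3]
(-24, 86, 31) turn [0. 7. 0.] shift [ -4.1  -0.  -14.1]
(-24, 80, 38) turn [-0.  7. -0.] shift [ -3.8   0.  -14. ]
(-23, 74, 45) turn [ 0.  7. -0.] shift [ -5.2  -0.  -15. ]
(-23, 69, 52) turn [ 0.  7. -0.] shift [ -4.3   0.  -15.6]
(-22, 65, 58) turn [-0.  6.  0.] shift [ -4.3   0.  -14.8]
```

Request:
servo_tool:
  motion:
    - [[0,1,0],[-5,-7,-3],0.05]
    - [[0,1,0],[-5,-10,-3],0.05]
    - [[0,1,0],[-5,-10,-3],0.05]
    - [[0,2,0],[-8,0,-2],0.05]
    - [[0,2,0],[-8,0,-2],0.05]
    - [[0,0,0],[-5,0,0],0.05]
    - [[0,0,0],[0,0,0],0.05]
    - [[0,0,0],[0,0,0],0.05]

```text
t: 55.93
position: [0.455, -0.1575, 0.1368]
tcp_rot: [-0.081, 0.63, 0.769, 0.066]
ft_force: [-0.2, 0.4, -3.3]
gripper_width: 0.143
grasp_force: 60.0
```

```bash
python3 seq.py "[(-38,102,14),(-25,95,17),(-25,92,24),(-24,86,31),(-24,80,38),(-23,74,45),(-23,69,52),(-22,65,58)]"
python3 - <<'E'
from h import *
s=snap("scene","s31.png"); d=snap("side","d31.png")
cv2.imwrite("pics/c31.png",np.hstack([cv2.resize(s["pixels"][110:260,120:320],(400,300)),cv2.resize(d["pixels"][100:250,220:420],(400,300))])[:,:,::-1])
E
```

```text
(-38, 102, 14) turn [-0.1  2.   0.1] shift [-18.7   0.3  -3.7]
(-25, 95, 17) turn [ 0.  3. -0.] shift [-14.3   0.   -4.6]
(-25, 92, 24) turn [ 0.  7. -0.] shift [ -1.6   0.  -16.3]
(-24, 86, 31) turn [0. 7. 0.] shift [ -4.1  -0.  -14.1]
(-24, 80, 38) turn [-0.  7. -0.] shift [ -3.8   0.  -14. ]
(-23, 74, 45) turn [ 0.  7. -0.] shift [ -5.2  -0.  -15. ]
(-23, 69, 52) turn [ 0.  7. -0.] shift [ -4.3   0.  -15.6]
(-22, 65, 58) turn [-0.  6.  0.] shift [ -4.3   0.  -14.8]
```

View pics/c31.png

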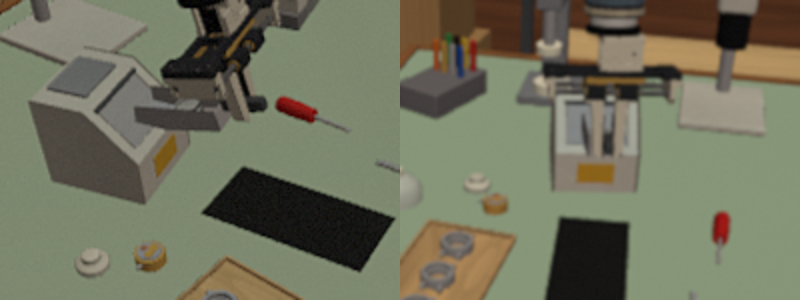

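The cup's lip is aligned just in front of the flap, and the side view shows it centred. Pressing in, then tipping.

Request:
servo_tool:
  motion:
    - [[0,1,0],[-9,0,-2],0.05]
    - [[0,1,0],[-9,0,-2],0.05]
    - [[0,1,0],[-7,0,-2],0.05]
    - [[0,2,0],[-7,0,-2],0.05]
    - [[0,0,0],[0,0,0],0.05]

```text
t: 56.45
position: [0.4622, -0.1925, 0.1371]
tcp_rot: [-0.115, 0.628, 0.764, 0.094]
ft_force: [-0.4, 0.7, -2.6]
gripper_width: 0.145
grasp_force: 60.0
```

Request:
servo_tool:
  motion:
    - [[0,7,0],[-2,0,-16],0.05]
    - [[0,7,0],[-4,0,-14],0.05]
    - [[0,7,0],[-4,0,-14],0.05]
    - [[0,7,0],[-5,0,-15],0.05]
    - [[0,7,0],[-4,0,-15],0.05]
    - [[0,6,0],[-4,0,-15],0.05]
    - [[0,0,0],[0,0,0],0.05]
    - [[0,0,0],[0,0,0],0.05]

```text
t: 57.12
position: [0.4747, -0.2573, 0.194]
tcp_rot: [-0.375, 0.555, 0.676, 0.307]
ft_force: [-0.4, 0.5, -2.5]
gripper_width: 0.15
grasp_force: 60.0
```

```bash
python3 seq.py "[(-22,65,58)]"
python3 - <<'E'
from h import *
print(arm.read_state()["ft_force"])
s=snap("scene","s32.png"); d=snap("side","d32.png")
cv2.imwrite("pics/c32.png",np.hstack([cv2.resize(s["pixels"][110:260,120:320],(400,300)),cv2.resize(d["pixels"][100:250,220:420],(400,300))])[:,:,::-1])
E
```

```text
(-22, 65, 58) turn [-0.1 -0.  -0.1] shift [ 1.8  0.4 -1.4]
[-0.44133047  0.51312416 -2.5154293 ]
```

View pics/c32.png

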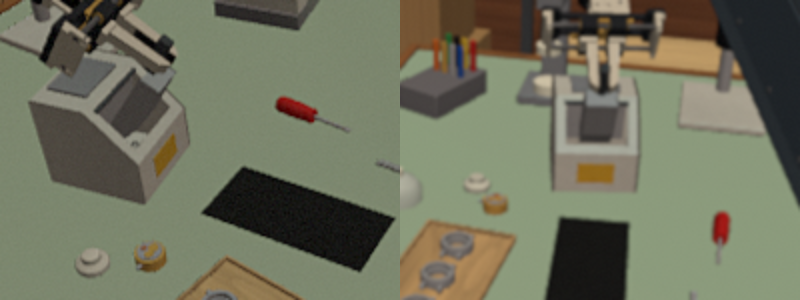

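Flap open with the cup tipped in. Something small shows at (137,143) by the opening's lower edge, so I'll wait and look closer.

Request:
servo_tool:
  motion:
    - [[0,0,0],[0,0,0],0.05]
    - [[0,0,0],[0,0,0],0.05]
    - [[0,0,0],[0,0,0],0.05]
    - [[0,0,0],[0,0,0],0.05]
    - [[0,0,0],[0,0,0],0.05]

```text
t: 57.63
position: [0.4751, -0.2564, 0.1962]
tcp_rot: [-0.375, 0.554, 0.677, 0.307]
ft_force: [0.1, 1.2, -2.3]
gripper_width: 0.146
grasp_force: 60.0
```

Run:
```python
from h import *
s=snap("scene","s33.png"); d=snap("side","d33.png")
f=[]
for i in range(6): f.append(arm.read_state()["ft_force"]); arm.camera("wrist")
print(np.mean(f,0))
cv2.imwrite("pics/c33.png",np.hstack([cv2.resize(s["pixels"][140:210,140:220],(400,350),interpolation=cv2.INTER_CUBIC),cv2.resize(d["pixels"][125:195,285:365],(400,350),interpolation=cv2.INTER_CUBIC)])[:,:,::-1])
```

```text
[-0.1446744   0.98502288 -2.10211055]
```

View pics/c33.png

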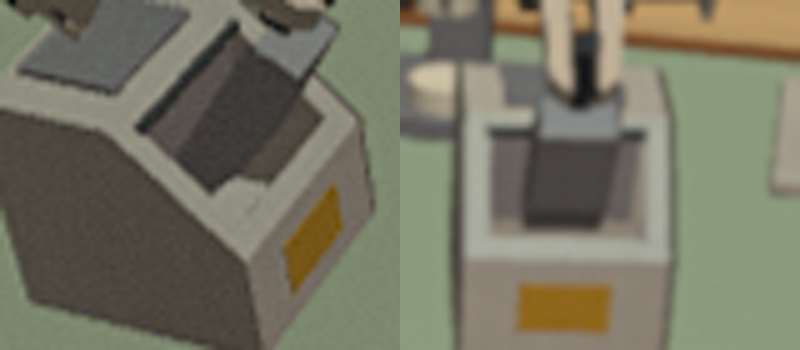

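Run:
```python
import bin as B
from h import *
c=dict(np.load("pics/s33.png.npz")); X=cloud(c)
for v in range(170,192,2):
    print(v,[tuple(np.round([(X[v,u]-B.O)@B.bx*1000,(X[v,u]-B.O)@B.by*1000,X[v,u,2]*1000]).astype(int)) for u in range(182,204,3)])
```

```text
170 [(np.int64(-41), np.int64(29), np.int64(106)), (np.int64(-49), np.int64(27), np.int64(107)), (np.int64(-58), np.int64(27), np.int64(109)), (np.int64(-3), np.int64(-64), np.int64(28)), (np.int64(-10), np.int64(-69), np.int64(26)), (np.int64(-23), np.int64(-66), np.int64(31)), (np.int64(-67), np.int64(-16), np.int64(79)), (np.int64(-71), np.int64(-25), np.int64(74))]
172 [(np.int64(-36), np.int64(24), np.int64(94)), (np.int64(-48), np.int64(28), np.int64(100)), (np.int64(-59), np.int64(29), np.int64(103)), (np.int64(0), np.int64(-66), np.int64(18)), (np.int64(-10), np.int64(-67), np.int64(20)), (np.int64(-62), np.int64(-7), np.int64(77)), (np.int64(-70), np.int64(-9), np.int64(78)), (np.int64(-75), np.int64(-17), np.int64(73))]
174 [(np.int64(-37), np.int64(27), np.int64(90)), (np.int64(-45), np.int64(25), np.int64(90)), (np.int64(9), np.int64(-63), np.int64(10)), (np.int64(-1), np.int64(-64), np.int64(12)), (np.int64(-8), np.int64(-68), np.int64(11)), (np.int64(-65), np.int64(-1), np.int64(76)), (np.int64(-73), np.int64(-4), np.int64(76)), (np.int64(-73), np.int64(-17), np.int64(6
[... 2206 characters left out ...]
(73), np.int64(84)), (np.int64(-68), np.int64(69), np.int64(83)), (np.int64(-70), np.int64(59), np.int64(75)), (np.int64(-76), np.int64(54), np.int64(72)), (np.int64(-74), np.int64(38), np.int64(59)), (np.int64(-77), np.int64(29), np.int64(53)), (np.int64(-76), np.int64(13), np.int64(40)), (np.int64(-76), np.int64(-2), np.int64(28))]
190 [(np.int64(-57), np.int64(69), np.int64(72)), (np.int64(-67), np.int64(69), np.int64(75)), (np.int64(-73), np.int64(64), np.int64(73)), (np.int64(-75), np.int64(55), np.int64(66)), (np.int64(-73), np.int64(38), np.int64(52)), (np.int64(-78), np.int64(32), np.int64(49)), (np.int64(-76), np.int64(15), np.int64(34)), (np.int64(-75), np.int64(-1), np.int64(21))]
```

The light patch is at z ≈ 2–8 mm, so it's on the bin floor, inside the bin. Next: pull straight out along the face normal, then level the cup.

```bash
python3 seq.py "[(-46,89,58),(-80,123,58),(-110,140,40),(-130,150,0)]"
```

```text
(-46, 89, 58) turn [-0.1  0.   0.1] shift [33.   0.1  6.7]
(-80, 123, 58) turn [0. 0. 0.] shift [46.9 -0.  10.8]
(-110, 140, 40) turn [ -0. -18.   0.] shift [21.5  0.  64.8]
(-130, 150, 0) turn [  0. -40.  -0.] shift [-17.3   0.  105.3]
```

Request:
servo_tool:
  motion:
    - [[0,0,0],[10,0,2],0.05]
    - [[0,0,0],[16,0,4],0.05]
    - [[0,0,0],[16,0,4],0.05]
    - [[0,0,0],[16,0,4],0.05]
    - [[0,0,0],[18,0,4],0.05]
    - [[0,0,0],[20,0,0],0.05]
    - [[0,0,0],[20,0,0],0.05]
    - [[0,-6,0],[10,0,0],0.05]

```text
t: 58.7
position: [0.4582, -0.1755, 0.2931]
tcp_rot: [-0.341, 0.57, 0.694, 0.278]
ft_force: [0.5, 0.3, -2.4]
gripper_width: 0.143
grasp_force: 60.0
```

Request:
servo_tool:
  motion:
    - [[0,-6.5,0],[0,0,0],0.05]
    - [[0,-6.5,0],[0,0,0],0.05]
    - [[0,-6.5,0],[0,0,0],0.05]
    - [[0,-6.5,0],[0,0,0],0.05]
    - [[0,-6.5,0],[0,0,0],0.05]
    - [[0,-6.5,0],[0,0,0],0.05]
    - [[0,-6.5,0],[0,0,0],0.05]
    - [[0,-6.5,0],[0,0,0],0.05]

```text
t: 59.37
position: [0.4588, -0.1759, 0.2944]
tcp_rot: [0.003, 0.634, 0.773, -0.001]
ft_force: [-0.1, -1.5, -3.3]
gripper_width: 0.147
grasp_force: 60.0
```

Request:
servo_tool:
  motion:
    - [[0,0,0],[0,0,0],0.05]
    - [[0,0,0],[0,0,0],0.05]
    - [[0,0,0],[0,0,0],0.05]

```text
t: 59.62
position: [0.4587, -0.176, 0.2933]
tcp_rot: [-0.001, 0.634, 0.773, 0.001]
ft_force: [-0.4, 0.1, -2.5]
gripper_width: 0.144
grasp_force: 60.0
```

Run:
```python
import bin as B
from h import *
f=[]
w=snap("wrist","w34.png"); s=snap("scene","s34.png"); d=snap("side","d34.png")
for i in range(3): f.append(arm.read_state()["ft_force"]); arm.camera("wrist")
print(np.mean(f,0))
X=cloud(s); m=[]
for yy in (-30,0,30):
  for ss in (30,45,60):
    p=B.O+B.bx*(-.075+.000707*ss)+B.by*yy/1000; p=np.append(p[:2],.07+.000707*ss)
    T=np.linalg.inv(s["cam_to_world"])@np.append(p,1); u,v=T[0]/T[2]*s["fx"]+s["cx"],T[1]/T[2]*s["fy"]+s["cy"]; m.append(round((s["range_z"][int(v),int(u)]-T[2])*1000))
print("depth beyond face mm",m)
go(.4562,-.0226,.14,0)
cv2.imwrite("pics/c34.png",np.hstack([cv2.resize(s["pixels"][110:260,120:320],(400,300)),cv2.resize(w["pixels"],(400,300))])[:,:,::-1])
```

```text
[ 0.04882026 -0.41829201 -2.07353307]
depth beyond face mm [1, 2, -5, 5, 1, 3, -1, 0, -1]
pos [ 458.8 -176.7  292.8] yaw 11.3 tiltvec [-0.001  0.001 -1.   ] shift(tool,mm) [151.4  27.6 153. ] turn [[-0.0, -0.1, 11.3], [0.1, -0.1, -168.7]] j6 -37.8
```

View pics/c34.png

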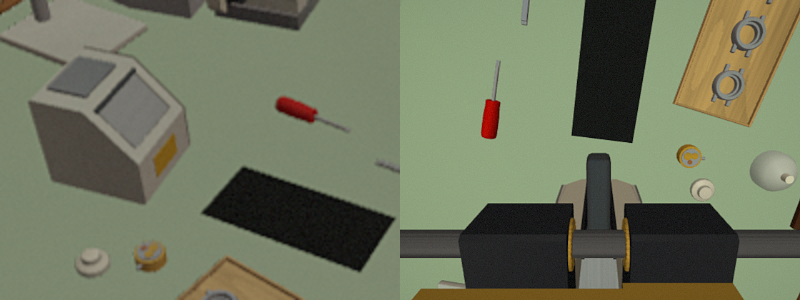

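The flap is shut again at (130,100) in the left half. Now I'll set the cup back on the mat.

Request:
servo_tool:
  motion:
    - [[0,0,0],[25,5,0],0.05]
    - [[0,0,0],[32,6,15],0.05]
    - [[0,0,0],[32,6,30],0.05]
    - [[0,0,0],[32,6,30],0.05]
    - [[0,0,0],[30,5,30],0.05]
    - [[0,0,3.6],[0,0,30],0.05]
    - [[0,0,3.7],[0,0,30],0.05]
    - [[0,0,0],[0,0,30],0.05]

```text
t: 60.58
position: [0.4569, -0.0268, 0.1012]
tcp_rot: [0.0, 0.683, 0.73, 0.0]
ft_force: [1.0, -0.0, -2.3]
gripper_width: 0.146
grasp_force: 60.0
```

Request:
servo_tool:
  motion:
    - [[0,0,0],[0,0,20],0.05]
    - [[0,0,0],[0,0,15],0.05]
    - [[0,0,0],[0,0,0],0.05]
    - [[0,0,0],[0,0,0],0.05]
    - [[0,0,0],[0,0,0],0.05]

```text
t: 61.0
position: [0.4574, -0.0274, 0.0683]
tcp_rot: [0.0, 0.682, 0.731, 0.0]
ft_force: [0.6, 0.3, -0.9]
gripper_width: 0.145
grasp_force: 60.0
```

Run:
```python
from h import *
go(.457,-.0225,.0105,4)
```

```text
pos [457.4 -27.4  68.3] yaw 4.0 tiltvec [ 0.001 -0.    -1.   ] shift(tool,mm) [ 5.  -0.1 57.8] turn [[0.1, 0.0, 0.0], [-0.0, 0.1, -180.0]] j6 -13.3
```

Request:
servo_tool:
  motion:
    - [[0,0,0],[5,0,20],0.05]
    - [[0,0,0],[0,0,20],0.05]
    - [[0,0,0],[0,0,9],0.05]
    - [[0,0,0],[0,0,5],0.05]
    - [[0,0,0],[0,0,2.5],0.05]
    - [[0,0,0],[0,0,1],0.05]
    - [[0,0,0],[0,0,0],0.05]
    - [[0,0,0],[0,0,0],0.05]

```text
t: 61.67
position: [0.4569, -0.0223, 0.0106]
tcp_rot: [0.0, 0.682, 0.731, 0.0]
ft_force: [-0.4, 0.5, -2.1]
gripper_width: 0.145
grasp_force: 60.0
```

Request:
servo_tool:
  motion:
    - [[0,0,0],[0,0,0.5],0.05]
    - [[0,0,0],[0,0,0],0.05]

```text
t: 61.83
position: [0.4568, -0.0223, 0.0098]
tcp_rot: [0.0, 0.682, 0.731, 0.0]
ft_force: [0.4, 0.3, 0.9]
gripper_width: 0.145
grasp_force: 60.0
```

Request:
servo_tool:
  motion:
    - [[0,0,0],[0,0,0],0.5]
    - [[0,0,0],[0,0,0],0.5]
    - [[0,0,0],[0,0,0],0.5]
    - [[0,0,0],[0,0,0],0.5]
    - [[0,0,0],[0,0,-15],0.5]
    - [[0,0,0],[0,0,-35],0.5]
    - [[0,0,0],[0,0,-40],0.5]
    - [[0,0,0],[0,0,-40],0.5]

```text
t: 62.5
position: [0.4557, -0.0222, 0.1407]
tcp_rot: [-0.001, 0.682, 0.731, -0.0]
ft_force: [1.2, -0.4, 0.4]
gripper_width: 0.499
grasp_force: 0.0
```

Request:
servo_tool:
  motion:
    - [[0,0,0],[-35,0,-30],0.5]
    - [[0,0,0],[-35,0,-30],0.5]
    - [[0,0,0],[0,0,0],0.5]
    - [[0,0,0],[0,0,0],0.5]
    - [[0,0,0],[0,0,0],0.5]

```text
t: 62.92
position: [0.4603, -0.085, 0.1929]
tcp_rot: [-0.001, 0.682, 0.731, -0.0]
ft_force: [-0.3, 0.0, -0.8]
gripper_width: 0.503
grasp_force: 0.0
```

Run:
```python
from h import *
w=snap("wrist","w36.png"); s=snap("scene","s36.png"); cup(w); cup(s); X=cloud(w)
for y in(-.06,-.08,-.10,-.12): 
    d=np.hypot(X[...,0]-.458,X[...,1]-y); q=X[(d<.012)&(X[...,2]<.1)]; print(y,len(q),np.percentile(q[:,2],[10,50,90])*1000 if len(q) else 0)
hsv=cv2.cvtColor(w["pixels"],cv2.COLOR_RGB2HSV)
for x,y in((668,91),(662,11),(655,-69)): ring(s,x,y,27,.016,.026)
cv2.imwrite("pics/c36.png",np.hstack([cv2.resize(s["pixels"],(400,300)),cv2.resize(w["pixels"],(400,300))])[:,:,::-1])
```

```text
cup 3212 [460.8 -85.4  51.1 187.6   4.3]
cup 772 [463.3 -85.2  56.2 187.6   4.5]
-0.06 428 [ 3.73171424  5.14907269 37.01776259]
-0.08 469 [3.66174548 4.62026868 5.59604519]
-0.1 446 [3.74118224 4.59487495 5.57172584]
-0.12 426 [3.72181565 4.5918524  5.55646403]
ring 177 [668.3  90.7  47.5  47.4] long 4.5
ring 154 [662.9  11.4  46.8  43.9] long 33.1
ring 148 [656.5 -70.4  46.2  45.6] long 38.5
```

View pics/c36.png

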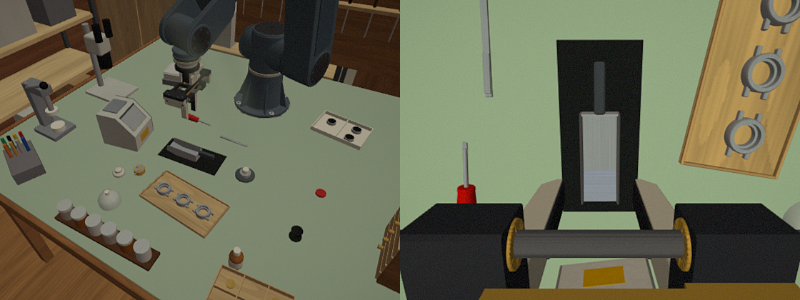

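The cup is empty and straight on its mat at (600,140). All three cases lie in the tray, the flap is shut, and the bystanders are undisturbed.

```bash
python3 -c "
from plant import arm
print(arm.job_done())"
```

```text
the job is handed in; nothing more can be done
None
```

I handed the job in at about 63 s of the 210 s allowed: three crystals tipped into the bin, flap shut, three cases flat in the tray, and the empty cup back on its mat; no verdict was returned.

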